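# Lever open the plaster vibrator and park its eccentric wheel heavy side down

### The job

The dental lab's plaster vibrator needs its shaft locked. Lever its grey hood open with the blade of the plaster knife, swing it right back and lay the knife on the bench; then turn the closed eccentric wheel inside by hand to feel which side of it is heavy, and finish still holding the wheel in the gripper, standing still with its heavy side straight down. Leave the dental cast, the bur block and the bowl where they are.

Things in the scene. Friction and masses are not known exactly. Their poses are not given: they have to be found in the camera images.
- vibrator: The fixed white plaster vibrator; origin on the bench right under wheel_hub, same axes. Its motor body, 200 x 150 mm and 102 mm high with a black ribbed plate to 124 mm, starts 77 mm behind the origin. In front of it is the wheel compartment, open on top, 135 mm (x) by 128 mm inside: side walls 88 mm high, front wall 58 mm; a bearing boss starts 63 mm behind the origin; the wheel's hub collars are 26 mm across
- wheel_hub (a point): Middle of the closed aluminium eccentric wheel, on its level shaft, 66 mm up; fixed to the vibrator, not turning with it. x runs along the shaft to the motor end (away from the robot within 0.25 rad), z up. About 0.7 kg is cast in out of sight on one side, pulling with 0.16 to 0.20 N m when level with the shaft. Neither that side nor the wheel's angle is given; its 12 black ribs are all alike
- rim_top (a point): Top of the wheel's rim, 50 mm above wheel_hub, same axes. The rim is 20 mm thick (x). The wheel turns without end; the shaft drags 0.24 N m either way, so it stays at any angle where it is left: turning it takes 0.04 to 0.44 N m, most while the heavy side goes up, least while it goes down. The upper half is free for pinching, hand upright or leaned up to 35 degrees along the rim
- slot (a point): Middle of the slot for the blade under the hood's front edge, facing the robot, 63 mm up, 62 mm before wheel_hub, axes as wheel_hub (x into the slot). It is 10 mm high and open over the whole 130 mm front (y), between the 4 mm thick front wall's top and the shut hood's edge, whose lip reaches 11 mm further towards the robot. Behind it is free for 35 mm; the wheel's shaft end comes then
- hood (a joint): Angle of the grey sheet-steel hood over the wheel: 0 shut, 2.5 right back on its stop. It is 136 mm wide, 150 mm deep, 59 mm high, 0.18 kg, and turns about a level hinge at its far side; nothing latches it. Its weight shuts it below about 1.7 and carries it right back above that
- hood_hinge (a point): Middle of the hood's hinge, 114 mm up, 81 mm behind wheel_hub, axes as wheel_hub; the hinge runs along y. With the hood shut its front edge lies 143 mm to -x and 46 mm below this point, and the inside of its roof 10 mm above
- knife_handle (a point): Centre of the plaster knife's brown wooden handle, 100 mm long (x), 18 mm wide (y), 16 mm high (z, centre 8 mm above the bench when it lies flat). x points to the blade: a straight flat steel strip 16 mm wide and 2.5 mm thick, level with the centre, whose end is 143 mm from this point. 90 g
- knife_tip (a point): Middle of the end of the knife's blade, 143 mm from the middle of the handle; same axes as knife_handle
- cast: Dental cast with red gum and white teeth on a yellow base 62 x 70 x 18 mm, 35 mm high, loose; origin under its centre
- bur_block: Aluminium block 45 x 90 x 16 mm full of small burs, 40 mm high, loose; origin under its centre
- bowl: Green mixing bowl 116 mm across, 62 mm high, loose; origin under its centre
Not all that is in view belongs to the job. Of the things that look like the part that bears knife_handle, the larger one is meant.

How it is judged:
By the outcome, as a careful person would: the job done as asked, in the order asked, and still so for the second after the job is handed in, while the arm keeps its last pose, push and grip.
It also fails if it takes over 72 s, if anything falls off the work surface, if the arm or the gripper's body presses on something with over 40 N, if the wrist force passes 120 N, or if a joint passes its speed limit or range.

### The arm

A 6-joint arm with a two-finger parallel gripper is mounted at the origin on the work surface. World frame = base frame: x ahead of the robot, y to its left, z up, the work surface at z = 0. Lengths are in mm, angles in rad, forces in N, time in s.
With the tool pointing down it reaches from about 275 to 1000 mm from the base axis. Payload 8.4 kg.
Tool frame: the origin (TCP) lies at the very end of the fingers, on their centre line; the grasp point (between the pads) lies 19 mm behind it; z points along the fingers, x is the direction in which the jaws open and shut, and the axes are right-handed (so a half turn about z gives the same grasp; the last joint's range is limited). The gripper opens to 85 mm and grips with 20 to 120 N. Pads are 22 mm wide; open, the fingers measure 114 mm over their backs; the gripper's body (76 mm by 85 mm) begins 54 mm behind the grasp point. The pads swing forward as they close: fully open they stand 13 mm farther back than shut.
Start: joints at [1.101, 0.353, 1.633, -0, 1.155, -0.002], TCP at [281.826, 557.855, 231.281] pointing down, gripper open.
Joint ranges: [-2.63, 2.63], [-0.92, 2.1], [0.06, 2.66], [-1.3, 4.44], [0, 2.69], [-3.02, 3.02]. Speed limits (rad/s): [2.22, 2.22, 2.79, 3.14, 3.14, 3.14].

### API

Orientations are given as [roll, pitch, yaw] about the fixed x, y, z axes, in that order (R = Rz(yaw) Ry(pitch) Rx(roll)).
In Python, from rig import sense, grab_frame, calibration, sign_off gives the robot as it stands.
- The arm moves only by the tool servo_tool, never from a script. Its argument "series" is one flat list of numbers, 4 for each row, row after row: the shift along the world's x, y, z in m, then the turn about the world's z in degrees. In form: [x, y, z, yaw, x, y, z, yaw, ...]. A call has 1 to 8 rows; each row shifts and turns the commanded pose from where the row before left it; what a row does not reach is not made up. A row lasts 1/12 s, in which the tool goes at most 41.7 mm and 7.16 degrees, less where a joint would pass 70% of its speed; a pose out of reach is approached as far as the arm can. A call is refused whole if a number of a shift passes 0.0417 or a number of a turn 7.16, either way. A call with a gripper value outside its range is refused whole. "gripper" is the finger opening in m, from 0 to 0.0854, set as the call begins (left out, the last holds). The fingers move at their own pace and stop on an object; "newtons" is the grip in N (left out, the last holds). Time passes only in rows, so rows that do not move let the fingers close. It gives the time, the measured TCP pose, the force and the opening at its end, in the units of the state.
- sense(): the state, without advancing time (a new reading comes with each control period).
- grab_frame(name): name is "scene" or "top" or "wrist"; returns the picture (420x560x3 uint8, blue, green, red); there is no depth.
- calibration(name): a dict with "fx", "fy", "cx", "cy" (pixels), "rvec" (rotation vector, rad) and "tvec" (3), from world to camera coordinates, as OpenCV has them. Camera axes: x right, y down, z forward; pixel columns grow to the right and rows downward; lengths in mm; the calibration is good to about 2 mm. A picture is of the moment at which its call begins: read the wrist's pose just before it. calibration takes no time and is no camera call; for the wrist camera it gives the pose at the moment of the call.
- sign_off(): hands the job in, once; it reports no verdict.
The state is a dict: "clock": time; "qpos": joint angles; "qvel": joint speeds; "joint_efforts": joint torques, N m; "eef_pos": TCP position; "tcp_rot": TCP orientation; "contact_force": force on the tool from outside, world axes, zero at the start; "wrist_torque": the same for the moment, N m; "opening": opening from 0.0 (shut) to 1.0 (fully open).
Only numpy, scipy, OpenCV 4.12 (cv2) and the standard library are available. Lean on these libraries where they do the work, as an engineer would, in place of code of your own. Each camera call takes 0.05 s, during which the arm holds its last target. There are 200 camera calls.

## Working session

There is one attempt and no reset: what is moved stays moved. The work goes in short steps, Python scripts to look and compute and a tool call to move; the robot and the scene stay as the last step left them, time stands still between calls to the robot, and variables do not carry over. Pictures are saved under pics/ and viewed, about 8 in all and at most 12, crops included, and the job is handed in when it is done.

Besides the shell and the picture viewer there is one more tool, called after "Emit:" by a JSON object that holds its "fn" and its "kwargs". servo_tool: Moves the arm, as the interface text tells. Its arguments: {"type":"object","properties":{"series":{"type":"array"},"gripper":{"type":"number"},"newtons":{"type":"number"}},"required":["series"]}

```bash
ls; mkdir -p pics; cat > h.py <<'E'
import numpy as np, cv2
from rig import sense, grab_frame, calibration, sign_off
def cal(n):
    c=calibration(n);K=np.array([[c['fx'],0,c['cx']],[0,c['fy'],c['cy']],[0,0,1]])
    return K,np.array(c['rvec'],float),np.array(c['tvec'],float)
def ray(n,u,v,c=None):
    K,r,t=c or cal(n);R=cv2.Rodrigues(r)[0]
    return -R.T@t, R.T@np.linalg.inv(K)@np.array([u,v,1.])
def onz(n,u,v,z,c=None):
    o,d=ray(n,u,v,c);return o+d*(z-o[2])/d[2]
def proj(n,P,c=None):
    K,r,t=c or cal(n);return cv2.projectPoints(np.array(P,float).reshape(-1,1,3),r,t,K,None)[0].reshape(-1,2)
E
python3 - <<'E'
from h import *
a=grab_frame('scene');b=grab_frame('top')
cv2.imwrite('pics/scene0.png',a);cv2.imwrite('pics/top0.png',b)
print(sense())
for n in('scene','top'):print(n,cal(n), ray(n,280,210))
E
```

```text
pics
{'clock': 0.1, 'qpos': array([ 1.10056174e+00,  3.53533320e-01,  1.63407117e+00, -8.42277238e-06,
        1.15522607e+00, -2.34374692e-03]), 'qvel': array([-0.0003327 , -0.00023093, -0.0012171 , -0.00193341, -0.00102104,
       -0.00035055]), 'joint_efforts': array([-1.36854138e-03, -6.06358624e+01, -3.42816174e+01, -1.15743865e-04,
        4.09676475e-03,  8.20274408e-06]), 'eef_pos': array([281.64948723, 557.44809725, 230.66034533]), 'tcp_rot': array([3.14158785e+00, 1.23792443e-03, 1.10290889e+00]), 'contact_force': array([-0.11582581, -0.65325666,  0.07187247]), 'wrist_torque': array([-0.07379032,  0.00228136,  0.0115525 ]), 'opening': 1.001500005118256}
scene (array([[499.46480787,   0.        , 278.59126442],
       [  0.        , 499.46480787, 215.16322228],
       [  0.        ,   0.        ,   1.        ]]), array([ 1.96488544,  1.03255329, -0.54695357]), array([-328.6945905 , -189.02080229, 1819.51676458])) (array([1513.83500336, -644.47817617,  864.50084855]), array([-0.68465746,  0.47552784, -0.55247829]))
top (array([[483.46019719,   0.        , 281.45823172],
       [  0.        , 483.46019719, 210.87103121],
       [  0.        ,   0.        ,   1.        ]]), array([ 2.16054038, -2.21351131,  0.11048332]), array([   2.97938509,  559.99207697, 1147.64233394])) (array([ 462.66857692,   11.19997212, 1190.16607169]), array([ 0.08490085, -0.01562876, -0.99627302]))
```

```bash
python3 - <<'E'
import cv2,numpy as np
a=cv2.imread('pics/scene0.png');b=cv2.imread('pics/top0.png')
cv2.imwrite('pics/v1.png',np.vstack([cv2.resize(x,(560,420)) for x in (a,b)])[:, :] if 0 else b)
E
```

```text
(no output)
```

View pics/top0.png

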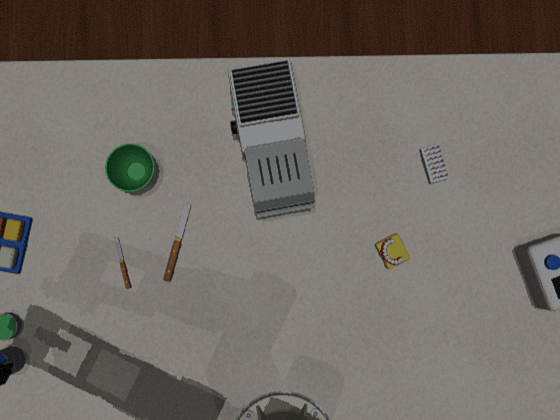

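View pics/scene0.png

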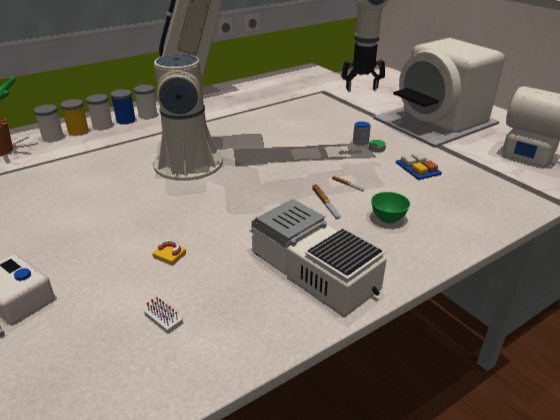

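Top view: two brown-handled knives. One has its handle at about (172,260) with the blade end at (188,205); the other is smaller, with its handle at (126,275) and blade end at (117,238). The larger one at (172,260) fits. The vibrator's hood spans (247-313, 140-217), with its front towards the robot. Next: an enlarged crop to confirm, plus the measurements.

```bash
python3 - <<'E'
from h import *
b=cv2.imread('pics/top0.png')
c=cv2.resize(b[125:295,105:325],None,fx=3.6,fy=3.5,interpolation=cv2.INTER_CUBIC);cv2.imwrite('pics/crop1.png',c)
hsv=cv2.cvtColor(b,cv2.COLOR_BGR2HSV)
m=cv2.inRange(hsv,(3,110,50),(18,255,255));m[:100]=0
for k in cv2.findContours(m,0,2)[0]:
    if cv2.contourArea(k)<30: continue
    (cx,cy),(w,h),an=cv2.minAreaRect(k);bx=cv2.boxPoints(((cx,cy),(w,h),an))
    P=[onz('top',*p,10)[:2].round(0) for p in bx]
    print('brown',cx,cy,w,h,onz('top',cx,cy,10).round(0),np.linalg.norm(P[0]-P[1]),np.linalg.norm(P[1]-P[2]))
print('tip',onz('top',188.5,205,8))
g=cv2.inRange(hsv,(50,100,30),(80,255,200))
E
```

```text
brown 124.47059631347656 274.3823547363281 26.678918838500977 4.123105525970459 [416. 371.  10.] 10.44030650891055 64.76109943476871
brown 171.72634887695312 260.28509521484375 6.58404016494751 41.59185791015625 [447. 258.  10.] 99.72462083156798 16.76305461424021
tip [580.95979854 216.37269715   8.        ]
```

View pics/crop1.png

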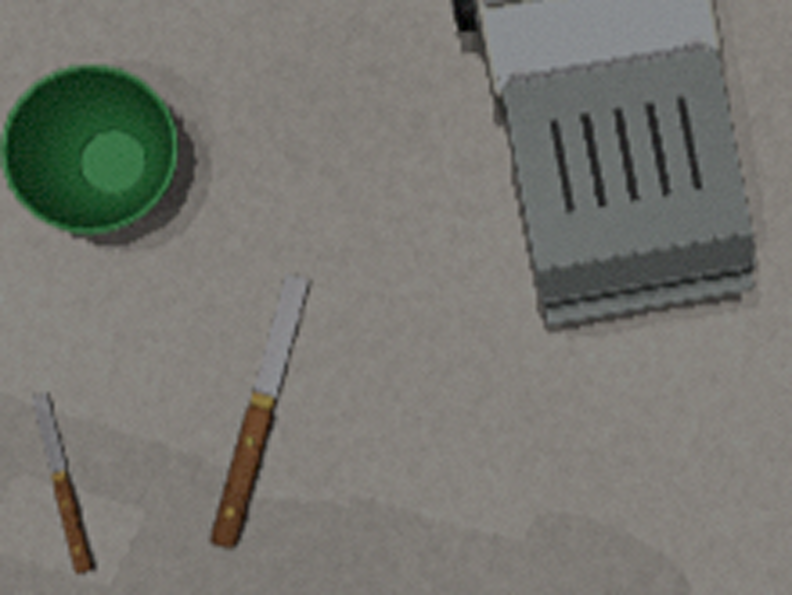

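The crop confirms it: the larger knife lies at crop (240,470) with its blade end at (297,278). Hood roof corners are at crop (505,85), (715,45), (752,235) and (540,270), and the lip lies below the front edge. Next I compute the vibrator pose.

```bash
python3 - <<'E'
from h import *
f=lambda x,y,z:onz('top',105+x/3.6,125+y/3.5,z)[:2]
fl,fr,nr,nl=[f(*p,127) for p in((505,85),(715,45),(752,235),(540,270))]
print('roof',fl,fr,nr,nl,[np.linalg.norm(a-b) for a,b in((fl,fr),(fr,nr),(nr,nl),(nl,fl))])
for a,b in((nl,fl),(nr,fr)): print('yawx',np.arctan2(*(b-a)[::-1]))
for a,b in((nr,nl),(fr,fl)): d=b-a;print('yawy',np.arctan2(-d[0],d[1]))
for z in (58,68): print('edge',z,f(545,302,z),f(752,270,z),'lip',f(548,328,z),f(744,297,z))
# black plate
b=cv2.imread('pics/top0.png');hsv=cv2.cvtColor(b,cv2.COLOR_BGR2HSV)
for p in ((232,71),(293,62),(299,115),(240,124)): print('plate',p,onz('top',*p,124)[:2])
E
```

```text
roof [690.81657212  68.52327765] [713.95910549 -62.28250223] [591.22237581 -81.56688743] [571.9769015   49.29227061] [np.float64(132.83722709296524), np.float64(124.24247392012363), np.float64(132.26680432329323), np.float64(120.38562598846583)]
yawx 0.16043237421762274
yawx 0.15584581736544173
yawy 0.14602333172921686
yawy 0.17511078270348204
edge 58 [557.42341844  48.94560627] [575.85132041 -86.86354672] lip [539.90002846  47.35311874] [557.73665165 -81.0723608 ]
edge 68 [556.58648432  48.61221319] [574.85161952 -85.99738829] lip [539.2178719  47.0337915] [556.89695085 -80.25735375]
plate (232, 71) [871.87383107  95.35257033]
plate (293, 62) [890.3369503  -43.39142252]
plate (299, 115) [767.18378429 -53.60151913]
plate (240, 124) [749.25377404  79.43723068]
```

Emit:
{"fn": "servo_tool", "kwargs": {"series": [0.0165, -0.03, -0.008, 0.94, 0.0165, -0.03, -0.008, 0.94, 0.0165, -0.03, -0.008, 0.94, 0.0165, -0.03, -0.008, 0.94, 0.0165, -0.03, -0.008, 0.94], "gripper": 0.05}}

```text
clock: 0.52
eef_pos: [364.5, 406.3, 190.6]
tcp_rot: [-3.141, 0.001, 1.186]
contact_force: [0.6, -0.3, -0.2]
opening: 0.588
```

Emit:
{"fn": "servo_tool", "kwargs": {"series": [0.0165, -0.03, -0.008, 0.94, 0.0165, -0.03, -0.008, 0.94, 0.0165, -0.03, -0.008, 0.94, 0.0165, -0.03, -0.008, 0.94, 0.0165, -0.03, -0.008, 0.94, 0, 0, 0, 0, 0, 0, 0, 0]}}

```text
clock: 1.1
eef_pos: [447.0, 256.2, 150.7]
tcp_rot: [-3.141, 0.001, 1.264]
contact_force: [-0.4, 0.3, 0.5]
opening: 0.584
```

```bash
cat > knife.py <<'E'
from h import *
s=sense();c=cal('wrist');w=grab_frame('wrist');cv2.imwrite('pics/wrist1.png',w)
print(s['clock'],s['eef_pos'],s['tcp_rot'],s['opening'])
hsv=cv2.cvtColor(w,cv2.COLOR_BGR2HSV);m=cv2.inRange(hsv,(3,110,50),(18,255,255))
for k in cv2.findContours(m,0,2)[0]:
    if cv2.contourArea(k)<300: continue
    b=cv2.boxPoints(cv2.minAreaRect(k))
    P=np.array([onz('wrist',*p,12,c)[:2] for p in b]);L=[np.linalg.norm(P[0]-P[1]),np.linalg.norm(P[1]-P[2])]
    d=(P[1]-P[0]) if L[0]>L[1] else (P[2]-P[1])
    print('handle',b.mean(0),P.mean(0),L,'yaw',np.arctan(d[1]/d[0]))
print('hub guess px',proj('wrist',[622,-8,66],c))
E
python3 knife.py
```

```text
1.1 [447.0439103  256.24248792 150.66575013] [-3.14056351e+00  1.02356926e-03  1.26363716e+00] 0.5838846190008345
handle [281.1315  190.07639] [446.62382418 258.14032115] [np.float64(16.34984412734523), np.float64(100.39207223142553)] yaw -0.2680676181790493
handle [409.20007 108.40001] [414.42408835 370.49961361] [np.float64(11.387689021536053), np.float64(64.95434510348682)] yaw 0.24512545453069698
hub guess px [[ 41.45150312 496.24229778]]
```

View pics/wrist1.png

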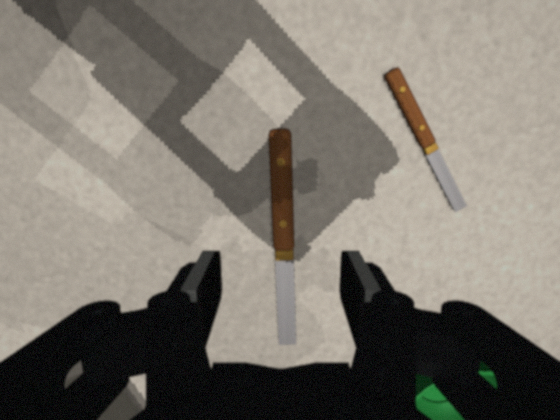

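Wrist view: the larger knife's handle is at (281,190) with the blade towards (287,345), lengthwise between the fingers. The handle measures 100 x 16 mm, as it should. Descend and grip.

Emit:
{"fn": "servo_tool", "kwargs": {"series": [0, 0.0005, -0.03, 0.4, 0, 0.0005, -0.03, 0.4, 0, 0.0005, -0.03, 0.4, 0, 0.0005, -0.03, 0.4, 0, 0, -0.02, 0.4, 0, 0, -0.007, 0, 0, 0, 0, 0], "gripper": 0.04}}

```text
clock: 1.73
eef_pos: [445.4, 260.4, 3.0]
tcp_rot: [-3.139, 0.002, 1.303]
contact_force: [-0.6, 0.5, -0.8]
opening: 0.473
```

Emit:
{"fn": "servo_tool", "kwargs": {"series": [0, 0, 0, 0, 0, 0, 0, 0, 0, 0, 0, 0, 0, 0, 0, 0, 0, 0, 0, 0], "gripper": 0.0, "newtons": 80}}

```text
clock: 2.15
eef_pos: [447.8, 260.7, 5.9]
tcp_rot: [3.14, -0.002, 1.302]
contact_force: [-2.8, 1.5, 8.0]
opening: 0.185
```

Emit:
{"fn": "servo_tool", "kwargs": {"series": [0, 0, 0.02, 0, 0, 0, 0.03, 0, 0, 0, 0.03, 0, 0, 0, 0.03, 0, 0, 0, 0, 0]}}

```text
clock: 2.57
eef_pos: [450.0, 261.6, 120.3]
tcp_rot: [3.135, -0.007, 1.302]
contact_force: [2.0, 0.8, -0.5]
opening: 0.181
```

Emit:
{"fn": "servo_tool", "kwargs": {"series": [-0.0202, -0.035, 0, 3, -0.0202, -0.035, 0, 3, -0.0202, -0.035, 0, 3, -0.0202, -0.035, 0, 3, 0, -0.041, 0, 3, 0, -0.041, 0, 3, 0, -0.041, 0, 3, 0, -0.041, 0, 3]}}

```text
clock: 3.23
eef_pos: [365.7, -45.9, 114.8]
tcp_rot: [3.14, 0.0, 1.724]
contact_force: [0.4, 0.0, -1.1]
opening: 0.18
```

Emit:
{"fn": "servo_tool", "kwargs": {"series": [0, -0.005, -0.02, 0.3, 0, 0, -0.02, 0, 0, 0, 0, 0, 0, 0, 0, 0]}}

```text
clock: 3.57
eef_pos: [365.1, -49.2, 74.0]
tcp_rot: [-3.139, -0.001, 1.725]
contact_force: [-0.7, -0.1, -0.2]
opening: 0.179
```

```bash
python3 - <<'E'
from h import *
s=sense();c=cal('wrist');w=grab_frame('wrist');t=grab_frame('top');sc=grab_frame('scene')
print(s['clock'],s['eef_pos'],s['tcp_rot'],s['opening'],s['contact_force'])
for n,i in(('wrist',w),('top',t),('scene',sc)):cv2.imwrite(f'pics/{n}2.png',i)
A=cv2.resize(t[170:290,210:330],(400,400),interpolation=cv2.INTER_CUBIC)
C=cv2.resize(sc[150:290,200:340],(400,400),interpolation=cv2.INTER_CUBIC)
B=cv2.resize(w,(533,400))
cv2.imwrite('pics/mix2.png',cv2.resize(np.hstack([A,C]),(800,400)))
for n in('wrist','top'): np.savez(f'{n}2.npz',*(c if n=='wrist' else cal('top')))
E
```

```text
3.5667 [365.07835047 -49.17646552  74.03222939] [-3.13944776e+00 -6.67061140e-04  1.72525167e+00] 0.17926598876183036 [-0.74591176 -0.14411232 -0.18891213]
```

View pics/wrist2.png

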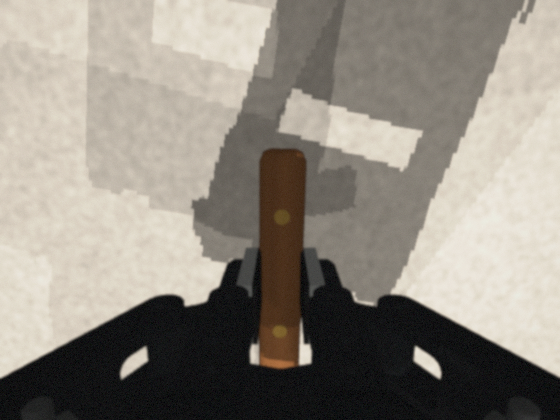

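View pics/mix2.png

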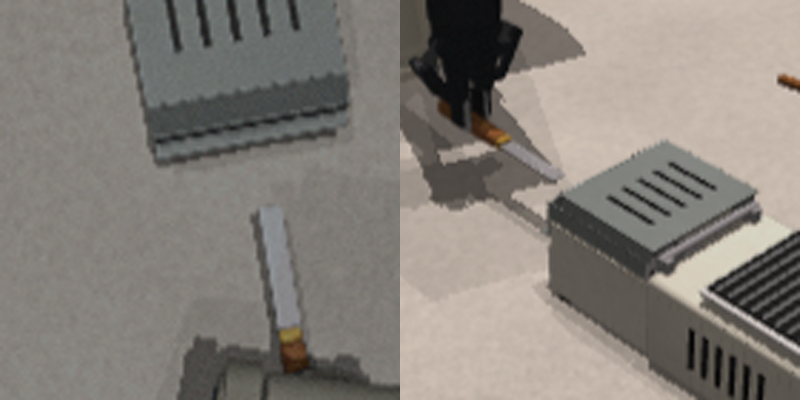

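Wrist view: handle held square between the pads, with the camera looking backward. Mix: the blade tip is at top-crop (268,208) and scene-crop (560,180), pointing at the slot. Triangulate the tip.

```bash
python3 - <<'E'
from h import *
def tri(a,b):
    (o1,d1),(o2,d2)=ray('top',*a),ray('scene',*b)
    d1/=np.linalg.norm(d1);d2/=np.linalg.norm(d2)
    t=np.linalg.lstsq(np.c_[d1,-d2],o2-o1,rcond=None)[0];p,q=o1+t[0]*d1,o2+t[1]*d2
    return (p+q)/2,np.linalg.norm(p-q)
tp=(210+268/3.333,170+208/3.333)
print('tip',tri(tp,(200+160/2.857,150+180/2.857)), 'at z76',onz('top',*tp,76))
e=np.array([365.1,-49.2]);u=np.array([np.cos(.1545),np.sin(.1545)]);print('expected tip',e+143*u)
# blade root (brass/steel joint) direction
a=onz('top',210+268/3.333,170+208/3.333,76);b=onz('top',210+290/3.333,170+330/3.333,76);print('blade yaw',np.arctan2(*(a-b)[1::-1]),np.linalg.norm(a-b))
f=lambda x,y,z:onz('top',210+x/3.333,170+y/3.333,z)[:2]
print('lip front',f(158,162,68),f(335,133,68),'dark line',f(152,142,68),f(347,104,68))
# scene: hood near-roof corners at z127: crop(555,197),(650,265) right side, far (755,190),(668,143)
g=lambda x,y,z:onz('scene',200+(x-400)/2.857,150+y/2.857,z)[:2]
print('scene roof',g(553,197,127),g(668,143,127),g(757,190,127),g(650,262,127))
E
```

```text
tip (array([505.79778071, -28.42692773,  72.39565528]), np.float64(1.623844097860305)) at z76 [505.23172302 -28.98670067  76.        ]
expected tip [506.39666942 -27.19429138]
blade yaw 0.15213788676157855 85.16525697216795
lip front [539.46263675  46.60465423] [556.85076529 -77.55405294] dark line [553.55154188  50.49873141] [577.04496096 -86.58272439]
scene roof [595.54713977 -90.41853817] [580.66688844  49.87396886] [692.06748832  69.83083854] [725.40992764 -74.34782531]
```

Emit:
{"fn": "servo_tool", "kwargs": {"series": [0.012, 0.0019, -0.013, 0, 0.012, 0.0019, 0, 0, 0.012, 0.0019, 0, 0, 0.012, 0.0019, 0, 0, 0, 0, 0, 0]}}

```text
clock: 4.13
eef_pos: [418.0, -41.2, 62.3]
tcp_rot: [3.138, 0.001, 1.727]
contact_force: [1.1, -0.3, -0.5]
opening: 0.183
```

Emit:
{"fn": "servo_tool", "kwargs": {"series": [0.007, 0.0011, 0, 0, 0.007, 0.0011, 0, 0, 0, 0, 0, 0]}}

```text
clock: 4.38
eef_pos: [429.6, -39.3, 61.6]
tcp_rot: [3.14, 0.0, 1.726]
contact_force: [0.6, -0.3, 0.0]
opening: 0.181
```

Emit:
{"fn": "servo_tool", "kwargs": {"series": [0.007, 0.0011, 0, 0, 0.007, 0.0011, 0, 0, 0, 0, 0, 0]}}

```text
clock: 4.63
eef_pos: [443.8, -37.1, 61.5]
tcp_rot: [3.14, 0.0, 1.726]
contact_force: [0.4, -0.0, -0.9]
opening: 0.181
```

```bash
python3 - <<'E'
from h import *
t=grab_frame('top');sc=grab_frame('scene')
A=cv2.resize(t[170:290,210:330],(400,400),interpolation=cv2.INTER_CUBIC)
C=cv2.resize(sc[150:290,200:340],(400,400),interpolation=cv2.INTER_CUBIC)
cv2.imwrite('pics/mix3.png',np.hstack([A,C]))
E
```

```text
(no output)
```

View pics/mix3.png

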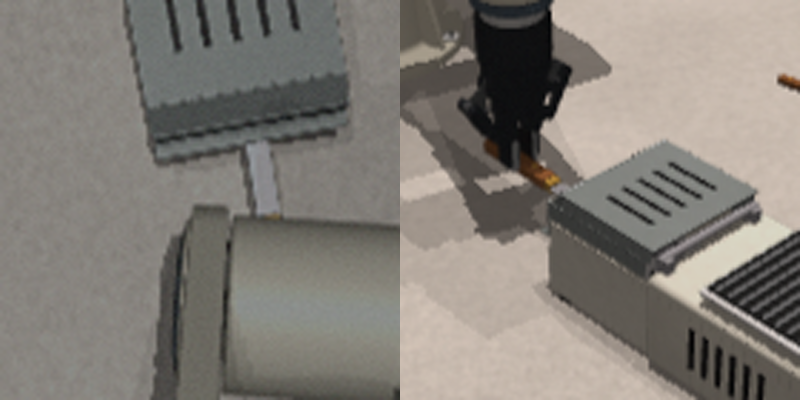

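The blade is under the lip (tip about 25 mm past the slot) with no contact force. Lift along the hood edge's arc.

Emit:
{"fn": "servo_tool", "kwargs": {"series": [-0.0015, -0.0002, 0.016, 0, -0.0015, -0.0002, 0.016, 0, -0.0015, -0.0002, 0.016, 0, -0.0015, -0.0002, 0.016, 0]}}

```text
clock: 5.07
eef_pos: [435.0, -38.0, 125.6]
tcp_rot: [-3.14, -0.0, 1.726]
contact_force: [1.3, 0.2, -2.1]
opening: 0.181
```

Emit:
{"fn": "servo_tool", "kwargs": {"series": [0.0042, 0.0007, 0.0144, 0, 0.0042, 0.0007, 0.0144, 0, 0.0042, 0.0007, 0.0144, 0, 0.0042, 0.0007, 0.0144, 0, 0, 0, 0, 0]}}

```text
clock: 5.48
eef_pos: [454.5, -35.2, 185.1]
tcp_rot: [3.138, 0.001, 1.726]
contact_force: [0.4, -0.2, -2.1]
opening: 0.179
```

```bash
python3 - <<'E'
from h import *
t=grab_frame('top');sc=grab_frame('scene')
A=cv2.resize(t[140:260,210:330],(400,400),interpolation=cv2.INTER_CUBIC)
C=cv2.resize(sc[120:260,200:340],(400,400),interpolation=cv2.INTER_CUBIC)
cv2.imwrite('pics/mix4.png',np.hstack([A,C]))
E
```

```text
(no output)
```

View pics/mix4.png

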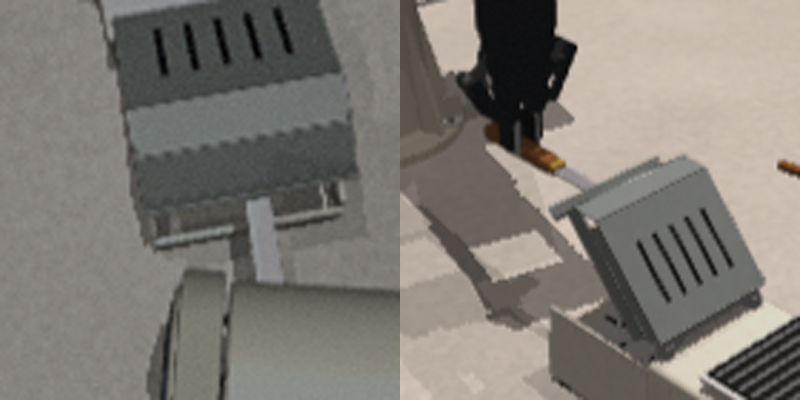

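The hood is lifted to about 0.8 rad by the blade, and the knife is still straight in the grip. Continue along the arc and push it over.

Emit:
{"fn": "servo_tool", "kwargs": {"series": [0.0094, 0.0015, 0.0115, 0, 0.0094, 0.0015, 0.0115, 0, 0.0094, 0.0015, 0.0115, 0, 0.0094, 0.0015, 0.0115, 0]}}

```text
clock: 5.92
eef_pos: [489.4, -29.1, 227.6]
tcp_rot: [-3.139, -0.001, 1.726]
contact_force: [1.8, 0.9, -3.7]
opening: 0.183
```

Emit:
{"fn": "servo_tool", "kwargs": {"series": [0.0096, 0.0015, 0.0056, 0, 0.0096, 0.0015, 0.0056, 0, 0.0096, 0.0015, 0.0056, 0, 0.0096, 0.0015, 0.0056, 0]}}

```text
clock: 6.25
eef_pos: [528.8, -23.0, 250.3]
tcp_rot: [-3.14, -0.0, 1.726]
contact_force: [1.2, 0.6, -2.4]
opening: 0.179
```

Emit:
{"fn": "servo_tool", "kwargs": {"series": [0.0105, 0.0016, 0, 0, 0.0105, 0.0016, 0, 0, 0.0105, 0.0016, 0, 0, 0.0105, 0.0016, 0, 0, 0.0105, 0.0016, 0, 0, 0.0105, 0.0016, 0, 0, 0.0105, 0.0016, 0, 0, 0.0105, 0.0016, 0, 0]}}

```text
clock: 6.92
eef_pos: [613.1, -10.2, 250.5]
tcp_rot: [-3.139, -0.0, 1.726]
contact_force: [-0.5, 1.1, -2.9]
opening: 0.181
```

Emit:
{"fn": "servo_tool", "kwargs": {"series": [0.012, 0.0019, 0, 0, 0.012, 0.0019, 0, 0, 0, 0, 0, 0, 0, 0, 0, 0]}}

```text
clock: 7.25
eef_pos: [636.6, -6.5, 250.4]
tcp_rot: [-3.14, -0.0, 1.726]
contact_force: [-0.2, -0.8, -4.3]
opening: 0.179
```

```bash
python3 - <<'E'
from h import *
t=grab_frame('top');sc=grab_frame('scene')
A=cv2.resize(t[80:220,210:350],(400,400),interpolation=cv2.INTER_CUBIC)
C=cv2.resize(sc[120:320,200:400],(400,400),interpolation=cv2.INTER_CUBIC)
cv2.imwrite('pics/mix5.png',np.hstack([A,C]))
E
```

```text
(no output)
```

View pics/mix5.png

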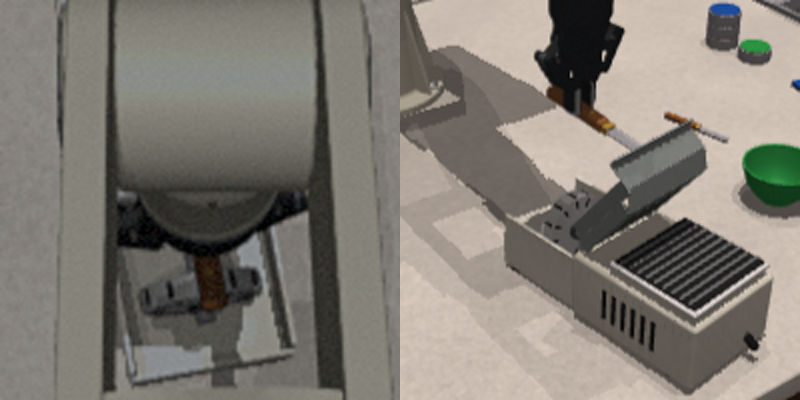

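The hood is past its balance point, but its edge rests on the blade near the tip (z force −4 N). I lower the blade 20 mm so the hood can fall back to its stop, then withdraw.

Emit:
{"fn": "servo_tool", "kwargs": {"series": [0, 0, -0.007, 0, 0, 0, -0.007, 0, 0, 0, -0.007, 0, 0, 0, 0, 0, 0, 0, 0, 0]}}

```text
clock: 7.77
eef_pos: [636.6, -6.6, 229.9]
tcp_rot: [-3.141, -0.0, 1.726]
contact_force: [0.7, -0.0, -0.3]
opening: 0.182
```

Emit:
{"fn": "servo_tool", "kwargs": {"series": [-0.015, -0.0023, 0, 0, -0.03, -0.0046, 0, 0, -0.035, -0.0054, 0, 0, -0.035, -0.0054, 0, 0]}}

```text
clock: 8.1
eef_pos: [521.0, -24.4, 230.4]
tcp_rot: [3.141, 0.0, 1.726]
contact_force: [1.1, 0.0, -0.3]
opening: 0.182
```

```bash
python3 - <<'E'
from h import *
s=sense();print(s['eef_pos'],s['contact_force'])
t=grab_frame('top');sc=grab_frame('scene')
A=cv2.resize(t[50:220,200:370],(400,400),interpolation=cv2.INTER_CUBIC)
C=cv2.resize(sc[120:320,200:400],(400,400),interpolation=cv2.INTER_CUBIC)
cv2.imwrite('pics/mix6.png',np.hstack([A,C]))
E
```

```text
[520.98732249 -24.35380397 230.3914337 ] [ 1.11844266  0.00418468 -0.26047749]
```

View pics/mix6.png

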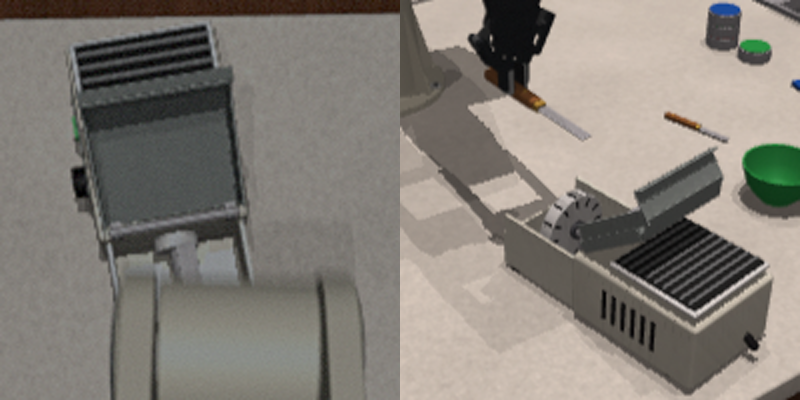

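The hood lies right back over the ribbed plate and the blade is free. Now lay the knife on the bench near (430,200).

Emit:
{"fn": "servo_tool", "kwargs": {"series": [-0.0125, 0.032, -0.024, 0, -0.0125, 0.032, -0.024, 0, -0.0125, 0.032, -0.024, 0, -0.0125, 0.032, -0.024, 0, -0.0125, 0.032, -0.024, 0, -0.0125, 0.032, -0.024, 0, -0.0125, 0.032, -0.024, 0, 0, 0, 0, 0]}}

```text
clock: 8.87
eef_pos: [431.9, 202.0, 60.1]
tcp_rot: [-3.138, 0.0, 1.729]
contact_force: [-1.2, -1.4, -0.8]
opening: 0.178
```

Emit:
{"fn": "servo_tool", "kwargs": {"series": [0, 0, -0.02, 0, 0, 0, -0.015, 0, 0, 0, -0.01, 0, 0, 0, -0.007, 0, 0, 0, -0.003, 0, 0, 0, 0, 0]}}

```text
clock: 9.37
eef_pos: [435.3, 198.2, 8.5]
tcp_rot: [3.141, 0.0, 1.726]
contact_force: [-2.7, -2.9, 6.9]
opening: 0.181
```

Emit:
{"fn": "servo_tool", "kwargs": {"series": [0, 0, 0, 0, 0, 0, 0, 0, 0, 0, 0, 0], "gripper": 0.045, "newtons": 40}}

```text
clock: 9.62
eef_pos: [435.6, 198.5, 8.8]
tcp_rot: [3.14, -0.0, 1.726]
contact_force: [0.8, -0.4, -0.3]
opening: 0.525
```

Emit:
{"fn": "servo_tool", "kwargs": {"series": [0, 0, 0.02, 0, 0, 0, 0.04, 0, -0.02, 0, 0.035, -7, -0.02, 0, 0.035, -7, -0.02, 0, 0.035, -7, 0, 0, 0, -7, 0, 0, 0, 0]}}

```text
clock: 10.2
eef_pos: [375.5, 199.1, 175.8]
tcp_rot: [3.138, -0.004, 1.232]
contact_force: [0.2, -0.2, -0.8]
opening: 0.53
```

```bash
python3 - <<'E'
from h import *
s=sense();print(s['clock'],s['eef_pos'],s['tcp_rot'],s['opening'],s['contact_force'])
t=grab_frame('top');cv2.imwrite('pics/top7.png',t)
hsv=cv2.cvtColor(t,cv2.COLOR_BGR2HSV);m=cv2.inRange(hsv,(3,110,50),(18,255,255));m[:100]=0
for k in cv2.findContours(m,0,2)[0]:
    if cv2.contourArea(k)>40: r=cv2.minAreaRect(k);print('brown',r,onz('top',*r[0],10))
B=cv2.resize(t[125:285,150:330],None,fx=3.6,fy=3.6,interpolation=cv2.INTER_CUBIC)
print(B.shape);cv2.imwrite('pics/crop7.png',B)
E
```

```text
10.2 [375.54135045 199.12815788 175.75439316] [ 3.13776231 -0.00414636  1.2323809 ] 0.5297390383574252 [ 0.19238458 -0.18326943 -0.83562243]
brown ((124.558837890625, 274.7353210449219), (27.406526565551758, 4.123105525970459), 75.96376037597656) [415.48999973 371.13407152  10.        ]
brown ((196.45948791503906, 265.25677490234375), (40.11335372924805, 6.740358352661133), 80.53767395019531) [433.81669369 198.13289888  10.        ]
(576, 648, 3)
```

View pics/crop7.png

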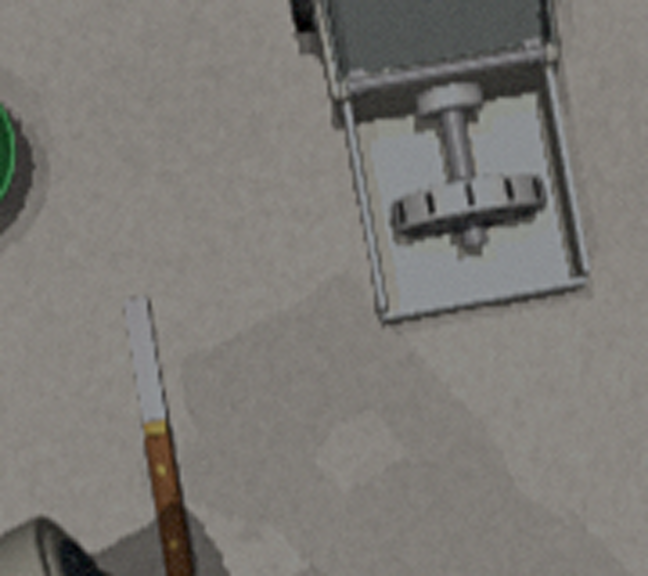

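The knife lies flat on the bench (handle at world (434,198)). The wheel's rim top is at crop (470,192), its ends at (392,227) and (546,190), and the front wall corners at (383,322) and (588,285).

```bash
python3 - <<'E'
from h import *
f=lambda x,y,z:onz('top',150+x/3.6,125+y/3.6,z)[:2]
a,b=f(392,222,66),f(546,192,66);d=a-b
print('rim ends',a,b,np.linalg.norm(d),'mid',(a+b)/2,'yaw',np.arctan2(-d[0],d[1]))
print('rim top band',f(470,178,116),f(470,206,116),f(470,192,116))
a,b=f(383,322,58),f(588,285,58);d=a-b;print('front wall',a,b,np.linalg.norm(d),np.arctan2(-d[0],d[1]))
m=(a+b)/2;u=np.array([np.cos(.157),np.sin(.157)]);print('hub from wall',m+64*u)
# side wall tops z88
a,b=f(348,100,88),f(384,310,88);c,d=f(548,62,88),f(586,275,88)
for p,q in((a,b),(c,d)): print('side yaw',np.arctan2(*(p-q)[::-1]),p,q)
E
```

```text
rim ends [614.45262506  41.63957456] [631.8937146 -59.1521972] 102.28965177146615 mid [623.17316983  -8.75631132] yaw 0.17134406067873348
rim top band [634.23215002  -8.87176839] [616.63566431  -8.43604462] [625.42794584  -8.65375889]
front wall [549.98650087  49.09873727] [571.09254367 -85.40735609] 136.151952591765 0.15564596657409238
hub from wall [623.75237313  -8.14753742]
side yaw 0.14836655715201463 [690.94175098  67.57677827] [555.29810945  47.30281831]
side yaw 0.1457533341542272 [712.96823404 -61.46195041] [574.64922321 -81.76639424]
```

Emit:
{"fn": "servo_tool", "kwargs": {"series": [0.0254, -0.0239, 0.006, -6.17, 0.0254, -0.0239, 0.006, -6.17, 0.0254, -0.0239, 0.006, -6.17, 0.0254, -0.0239, 0.006, -6.17, 0.0254, -0.0239, 0, -6.17]}}

```text
clock: 10.67
eef_pos: [503.4, 77.4, 196.7]
tcp_rot: [-3.141, 0.001, 0.698]
contact_force: [-0.4, 0.7, 0.2]
opening: 0.528
```

Emit:
{"fn": "servo_tool", "kwargs": {"series": [0.0254, -0.0239, 0, -6.17, 0.0254, -0.0239, 0, -6.17, 0.0254, -0.0239, 0, -6.17, 0.0254, -0.0239, 0, -6.17, 0.0254, -0.0239, 0, -6.17, 0, 0, 0, 0, 0, 0, 0, 0]}}

```text
clock: 11.25
eef_pos: [629.2, -42.1, 194.7]
tcp_rot: [-3.141, 0.003, 0.163]
contact_force: [-0.2, 0.5, -0.7]
opening: 0.525
```

```bash
python3 - <<'E'
from h import *
s=sense();c=cal('wrist');w=grab_frame('wrist');cv2.imwrite('pics/wrist8.png',w)
print(s['clock'],s['eef_pos'],s['tcp_rot'],s['opening'],s['contact_force'],s['wrist_torque'],s['qpos'])
u=np.array([np.cos(.155),np.sin(.155),0]);v=np.array([-u[1],u[0],0]);h=np.array([624,-8.5,66])
print(proj('wrist',[h+50*np.array([0,0,1])+10*u,h+[0,0,50]-10*u,h+50*v+10*u,h+50*v-10*u],c))
E
```

```text
11.25 [629.18690009 -42.14230191 194.72041633] [-3.14095722e+00  2.89563283e-03  1.62592838e-01] 0.5246701202839872 [-0.15624201  0.45893647 -0.72991229] [ 0.0054442   0.00765095 -0.02397613] [-6.92323389e-02  3.98134414e-01  1.65290742e+00 -5.27421054e-05
  1.09351498e+00 -2.31799960e-01]
[[295.42459844 164.16348057]
 [263.1752696  163.92926591]
 [294.03519185  84.95585808]
 [266.21796002  84.76142338]]
```

View pics/wrist8.png

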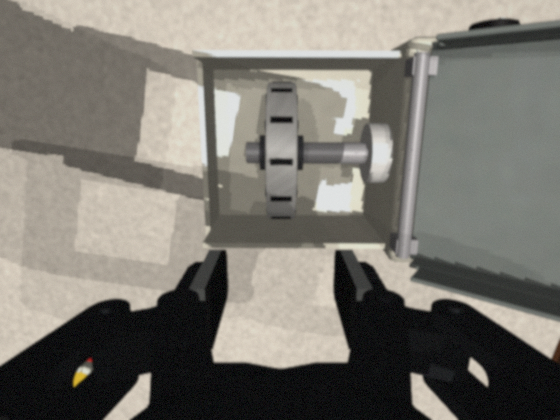

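Wrist view: the wheel is edge-on, rim at columns 266-300 and rows 82-217, shaft end at left and hood back at right. The predicted rim top is within about 2 mm, so I descend on the −y side (φ≈−50°) and pinch.

Emit:
{"fn": "servo_tool", "kwargs": {"series": [0.0013, 0.0028, -0.03, -0.4, 0, 0, -0.03, 0, 0, 0, -0.03, 0, 0, 0, -0.013, 0, 0, 0, -0.005, 0, 0, 0, 0, 0]}}

```text
clock: 11.8
eef_pos: [629.1, -37.1, 88.2]
tcp_rot: [-3.141, 0.002, 0.156]
contact_force: [-0.3, 0.3, 1.1]
opening: 0.522
```

Emit:
{"fn": "servo_tool", "kwargs": {"series": [0, 0, 0, 0, 0, 0, 0, 0, 0, 0, 0, 0, 0, 0, 0, 0], "gripper": 0.0, "newtons": 40}}

```text
clock: 12.13
eef_pos: [628.9, -38.3, 90.8]
tcp_rot: [3.141, 0.002, 0.154]
contact_force: [-7.4, -3.7, 4.5]
opening: 0.223
```

```bash
cat > log.py <<'E'
import json,sys
from rig import sense
s=sense();r=dict(tag=sys.argv[1],t=s['clock'],p=list(s['eef_pos']),f=list(s['contact_force']),m=list(s['wrist_torque']),o=s['opening'])
open('log.jsonl','a').write(json.dumps(r)+'\n')
print(sys.argv[1],[round(float(x),1) for x in r['p']],[round(float(x),2) for x in r['f']+r['m']],round(r['o'],3))
E
python3 log.py grip1
```

```text
grip1 [628.9, -38.3, 90.8] [-7.45, -3.66, 4.46, -0.35, 1.3, 0.14] 0.223
```

Emit:
{"fn": "servo_tool", "kwargs": {"series": [-0.0015, 0.003, 0.0024, 0, -0.0005, 0.003, 0.0024, 0]}}

```text
clock: 12.3
eef_pos: [628.0, -33.2, 94.3]
tcp_rot: [3.139, -0.0, 0.154]
contact_force: [4.2, -8.4, -18.2]
opening: 0.222
```

```bash
python3 log.py F
```

```text
F [628.0, -33.2, 94.3] [4.17, -8.45, -18.21, -1.53, -0.82, 0.05] 0.222
```

Emit:
{"fn": "servo_tool", "kwargs": {"series": [-0.0005, 0.0033, 0.0019, 0, -0.0005, 0.0033, 0.0018, 0]}}

```text
clock: 12.47
eef_pos: [627.0, -26.7, 97.6]
tcp_rot: [3.139, 0.0, 0.155]
contact_force: [3.1, -9.5, -20.1]
opening: 0.222
```

```bash
python3 log.py F
```

```text
F [627.0, -26.7, 97.6] [3.07, -9.51, -20.1, -2.01, -0.72, 0.0] 0.222
```

Emit:
{"fn": "servo_tool", "kwargs": {"series": [-0.0006, 0.0036, 0.0013, 0, -0.0006, 0.0036, 0.0012, 0]}}

```text
clock: 12.63
eef_pos: [625.9, -19.9, 100.1]
tcp_rot: [3.138, -0.0, 0.155]
contact_force: [3.3, -12.1, -18.0]
opening: 0.219
```

```bash
python3 log.py F
```

```text
F [625.9, -19.9, 100.1] [3.34, -12.12, -18.01, -2.29, -0.76, 0.04] 0.219
```

Emit:
{"fn": "servo_tool", "kwargs": {"series": [-0.0006, 0.0037, 0.0006, 0, -0.0006, 0.0037, 0.0006, 0]}}

```text
clock: 12.8
eef_pos: [624.8, -12.9, 101.6]
tcp_rot: [3.138, -0.0, 0.155]
contact_force: [2.8, -11.2, -13.7]
opening: 0.221
```

```bash
python3 log.py F
```

```text
F [624.8, -12.9, 101.6] [2.82, -11.19, -13.69, -2.39, -0.62, 0.18] 0.221
```

Emit:
{"fn": "servo_tool", "kwargs": {"series": [-0.0006, 0.0038, 0, 0, -0.0006, 0.0038, 0, 0]}}

```text
clock: 12.97
eef_pos: [623.7, -5.8, 102.1]
tcp_rot: [3.137, -0.0, 0.155]
contact_force: [0.6, -14.7, -7.9]
opening: 0.22
```

```bash
python3 log.py F
```

```text
F [623.7, -5.8, 102.1] [0.58, -14.74, -7.94, -2.95, -0.19, 0.16] 0.22
```

Emit:
{"fn": "servo_tool", "kwargs": {"series": [-0.0006, 0.0037, -0.0008, 0, -0.0006, 0.0037, -0.0008, 0]}}

```text
clock: 13.13
eef_pos: [622.6, 1.4, 101.5]
tcp_rot: [3.137, -0.0, 0.155]
contact_force: [-3.0, -12.6, 3.4]
opening: 0.214
```

```bash
python3 log.py F
```

```text
F [622.6, 1.4, 101.5] [-2.99, -12.56, 3.4, -2.83, 0.47, -0.02] 0.214
```

Emit:
{"fn": "servo_tool", "kwargs": {"series": [-0.0006, 0.0036, -0.0015, 0, -0.0006, 0.0036, -0.0015, 0]}}

```text
clock: 13.3
eef_pos: [621.5, 8.9, 99.5]
tcp_rot: [3.137, -0.001, 0.155]
contact_force: [-7.3, -15.3, 16.8]
opening: 0.222
```

```bash
python3 log.py F
```

```text
F [621.5, 8.9, 99.5] [-7.32, -15.3, 16.82, -3.28, 1.06, 0.08] 0.222
```

Emit:
{"fn": "servo_tool", "kwargs": {"series": [-0.0005, 0.0033, -0.002, 0, -0.0005, 0.0033, -0.002, 0]}}

```text
clock: 13.47
eef_pos: [620.3, 16.2, 96.2]
tcp_rot: [3.138, -0.001, 0.155]
contact_force: [-8.9, -13.0, 20.4]
opening: 0.225
```

```bash
python3 log.py F
```

```text
F [620.3, 16.2, 96.2] [-8.86, -12.99, 20.42, -2.34, 1.74, 0.07] 0.225
```

Emit:
{"fn": "servo_tool", "kwargs": {"series": [-0.0005, 0.0029, -0.0025, 0, -0.0005, 0.0029, -0.0025, 0]}}

```text
clock: 13.63
eef_pos: [619.2, 22.8, 91.5]
tcp_rot: [3.14, -0.001, 0.154]
contact_force: [-9.8, -6.4, 23.3]
opening: 0.221
```

```bash
python3 log.py F
```

```text
F [619.2, 22.8, 91.5] [-9.8, -6.41, 23.35, -1.42, 1.77, 0.01] 0.221
```

Emit:
{"fn": "servo_tool", "kwargs": {"series": [-0.0004, 0.0025, -0.0029, 0, -0.0004, 0.0025, -0.0029, 0]}}

```text
clock: 13.8
eef_pos: [618.3, 28.6, 85.8]
tcp_rot: [3.141, -0.001, 0.154]
contact_force: [-12.7, -3.8, 29.1]
opening: 0.219
```

```bash
python3 log.py F
```

```text
F [618.3, 28.6, 85.8] [-12.65, -3.8, 29.07, -1.08, 1.97, -0.01] 0.219
```

Emit:
{"fn": "servo_tool", "kwargs": {"series": [0.0004, -0.0025, 0.0029, 0, 0.0004, -0.0025, 0.0029, 0]}}

```text
clock: 13.97
eef_pos: [618.8, 25.1, 89.0]
tcp_rot: [-3.14, -0.0, 0.154]
contact_force: [0.4, 3.5, -11.0]
opening: 0.222
```

```bash
python3 log.py B
```

```text
B [618.8, 25.1, 89.0] [0.38, 3.46, -11.05, 0.91, -0.13, 0.03] 0.222
```

Emit:
{"fn": "servo_tool", "kwargs": {"series": [0.0005, -0.0029, 0.0025, 0, 0.0005, -0.0029, 0.0025, 0]}}

```text
clock: 14.13
eef_pos: [619.7, 18.9, 93.2]
tcp_rot: [-3.14, 0.0, 0.154]
contact_force: [1.1, 4.0, -14.2]
opening: 0.218
```

```bash
python3 log.py B
```

```text
B [619.7, 18.9, 93.2] [1.08, 4.03, -14.18, 1.33, 0.12, 0.11] 0.218
```

Emit:
{"fn": "servo_tool", "kwargs": {"series": [0.0005, -0.0033, 0.002, 0, 0.0005, -0.0033, 0.002, 0]}}

```text
clock: 14.3
eef_pos: [620.8, 12.1, 97.0]
tcp_rot: [-3.141, 0.0, 0.154]
contact_force: [-0.0, 5.4, -11.6]
opening: 0.221
```

```bash
python3 log.py B
```

```text
B [620.8, 12.1, 97.0] [-0.02, 5.37, -11.64, 1.0, -0.13, 0.12] 0.221
```

Emit:
{"fn": "servo_tool", "kwargs": {"series": [0.0006, -0.0036, 0.0015, 0, 0.0006, -0.0036, 0.0015, 0]}}

```text
clock: 14.47
eef_pos: [622.0, 5.0, 99.8]
tcp_rot: [-3.14, 0.001, 0.154]
contact_force: [2.0, 5.4, -13.9]
opening: 0.224
```

```bash
python3 log.py B
```

```text
B [622.0, 5.0, 99.8] [1.98, 5.44, -13.9, 1.6, -0.08, 0.11] 0.224
```

Emit:
{"fn": "servo_tool", "kwargs": {"series": [0.0006, -0.0037, 0.0008, 0, 0.0006, -0.0037, 0.0008, 0]}}

```text
clock: 14.63
eef_pos: [623.1, -2.2, 101.4]
tcp_rot: [-3.14, 0.001, 0.153]
contact_force: [-0.9, 9.4, -12.2]
opening: 0.222
```

```bash
python3 log.py B
```

```text
B [623.1, -2.2, 101.4] [-0.87, 9.41, -12.16, 1.74, -0.06, 0.16] 0.222
```

Finish the backward stroke, then analyse.

Emit:
{"fn": "servo_tool", "kwargs": {"series": [0.0006, -0.0038, 0, 0, 0.0006, -0.0038, 0, 0]}}

```text
clock: 14.8
eef_pos: [624.3, -9.6, 101.9]
tcp_rot: [-3.14, 0.001, 0.153]
contact_force: [-2.5, 8.7, -4.5]
opening: 0.225
```

```bash
python3 log.py B
```

```text
B [624.3, -9.6, 101.9] [-2.46, 8.7, -4.46, 1.65, 0.33, 0.06] 0.225
```

Emit:
{"fn": "servo_tool", "kwargs": {"series": [0.0006, -0.0037, -0.0006, 0, 0.0006, -0.0037, -0.0006, 0]}}

```text
clock: 14.97
eef_pos: [625.5, -17.0, 101.2]
tcp_rot: [-3.14, 0.001, 0.153]
contact_force: [-4.9, 10.3, 1.3]
opening: 0.223
```

```bash
python3 log.py B
```

```text
B [625.5, -17.0, 101.2] [-4.93, 10.27, 1.34, 1.93, 0.8, 0.07] 0.223
```

Emit:
{"fn": "servo_tool", "kwargs": {"series": [0.0006, -0.0036, -0.0013, 0, 0.0006, -0.0036, -0.0013, 0]}}

```text
clock: 15.13
eef_pos: [626.7, -24.5, 99.2]
tcp_rot: [-3.14, 0.001, 0.154]
contact_force: [-7.1, 7.5, 7.2]
opening: 0.219
```

```bash
python3 log.py B
```

```text
B [626.7, -24.5, 99.2] [-7.08, 7.46, 7.22, 1.22, 1.16, 0.03] 0.219
```

Emit:
{"fn": "servo_tool", "kwargs": {"series": [0.0005, -0.0033, -0.002, 0, 0.0005, -0.0033, -0.002, 0]}}

```text
clock: 15.3
eef_pos: [627.9, -31.7, 95.9]
tcp_rot: [-3.141, 0.0, 0.154]
contact_force: [-8.6, 3.8, 16.1]
opening: 0.224
```

```bash
python3 log.py B
```

```text
B [627.9, -31.7, 95.9] [-8.64, 3.85, 16.07, 1.27, 1.5, 0.05] 0.224
```

Emit:
{"fn": "servo_tool", "kwargs": {"series": [0.0005, -0.003, -0.0025, 0, 0.0005, -0.003, -0.0025, 0]}}

```text
clock: 15.47
eef_pos: [628.9, -38.4, 91.2]
tcp_rot: [3.141, 0.0, 0.154]
contact_force: [-10.2, 0.2, 14.7]
opening: 0.221
```

```bash
python3 log.py B; cat > ana.py <<'E'
import json,numpy as np
from scipy.optimize import least_squares
L=[json.loads(l) for l in open('log.jsonl')];L=[l for l in L if l['tag'][0] in 'FB']
y=np.array([-np.sin(.155),np.cos(.155)])
P=np.array([l['p'] for l in L]);F=np.array([l['f'] for l in L]);M=np.array([l['m'] for l in L])
x=np.array([np.cos(.155),np.sin(.155)])
py,pz=P[:,:2]@y,P[:,2];Fy,Fz=F[:,:2]@y,F[:,2];Mx=M[:,:2]@x;My=M[:,:2]@y;Fx=F[:,:2]@x
# circle through TCP path
c=least_squares(lambda c:np.hypot(py-c[0],pz-c[1])-c[2],[-103,60,44]).x
hub0=np.array([625.5,-7.5])@y
print('circle cy,cz,r',c,'hub y guess',hub0,'resid',np.hypot(py-c[0],pz-c[1])-c[2])
print('d from My/Fx',np.polyfit(Fx,My,1))
phi=np.arctan2(py-c[0],pz-c[1])
if __name__=='__main__':
  for d in (0,):
    # force moment about hub (+ = resists +phi): turning +phi moves +y at top; T_needed=-(tangential force on tool)*r
    Ft=Fy*np.cos(phi)-Fz*np.sin(phi);Fr=Fy*np.sin(phi)+Fz*np.cos(phi)
    for l,a,ft,fr,fy,mx in zip(L,np.degrees(phi),Ft,Fr,Fy,Mx):print(l['tag'],round(a,1),'T',round(-ft*c[2]/1000,3),'Fr',round(fr,1),'Mx',round(mx,2))
E
python3 ana.py
```

```text
B [628.9, -38.4, 91.2] [-10.22, 0.24, 14.66, 0.26, 1.5, 0.11] 0.221
circle cy,cz,r [-103.97665401   52.12265056   49.77849123] hub y guess -103.974838587417 resid [-0.36296777 -0.38375674 -0.20874487 -0.03590659  0.25263464  0.42659971
  0.48369078  0.46235402  0.32385897  0.13632124 -0.12510565 -0.60755853
 -0.6316588  -0.44114108 -0.18819736  0.01457192  0.20097864  0.25347399
  0.26579675  0.16475673]
d from My/Fx [-0.17319834 -0.05390407]
F -31.5 T 0.855 Fr -10.8 Mx -1.64
F -22.9 T 0.842 Fr -14.7 Mx -2.1
F -14.4 T 0.825 Fr -14.3 Mx -2.38
F -6.1 T 0.641 Fr -12.4 Mx -2.46
F 2.2 T 0.714 Fr -8.5 Mx -2.94
F 10.6 T 0.616 Fr 1.1 Mx -2.73
F 19.5 T 0.936 Fr 11.2 Mx -3.08
F 28.8 T 0.989 Fr 12.4 Mx -2.05
F 38.1 T 0.906 Fr 15.4 Mx -1.13
F 47.5 T 1.128 Fr 18.3 Mx -0.76
B 42.0 T -0.492 Fr -6.0 Mx 0.88
B 33.2 T -0.546 Fr -9.8 Mx 1.33
B 24.1 T -0.478 Fr -8.5 Mx 0.96
B 15.1 T -0.424 Fr -12.1 Mx 1.57
B 6.5 T -0.535 Fr -11.0 Mx 1.71
B -2.2 T -0.438 Fr -4.8 Mx 1.68
B -10.8 T -0.546 Fr -0.7 Mx 2.03
B -19.8 T -0.518 Fr 3.9 Mx 1.38
B -29.1 T -0.612 Fr 11.5 Mx 1.49
B -38.5 T -0.525 Fr 10.4 Mx 0.49
```

```bash
cat > fit.py <<'E'
from ana import *
import sys
sg=np.array([1 if l['tag'][0]=='F' else -1 for l in L])
off=np.array([np.radians(float(l['tag'][1:] or 0)) for l in L])  # wheel angle offset added by regrips
hy=hub0;hz=66
ok=np.ones(len(L),bool)
for i in range(len(L)):
    if i==0 or L[i]['tag']!=L[i-1]['tag']: ok[i]=False
def T(d): return Mx+((py-hy)*Fz-(pz+d-hz)*Fy)/1000
a=phi+off
# linear LSQ: Mx+... = d*Fy/1000 + sg*D + A sin a + B cos a
def fit(free,ok=ok):
    rhs=T(0);cols=[Fy/1000,sg,np.sin(a),np.cos(a)];names=['d','D','A','B']
    if free==1: rhs=rhs-.24*sg;cols=[cols[0]]+cols[2:];names=['d','A','B']
    X=np.array(cols).T[ok];s,_,_,_=np.linalg.lstsq(X,rhs[ok],rcond=None)
    res=rhs[ok]-X@s;cov=np.linalg.inv(X.T@X)*res.var()*len(res)/(len(res)-len(s))
    A,B=s[-2:];print(dict(zip(names,s.round(3))),'sd',np.sqrt(np.diag(cov)).round(3),'G',np.hypot(A,B),'zero(deg)',np.degrees(np.arctan2(-B,A)),'rms',res.std())
fit(0);fit(1)
# forces-only F/B: -Ft*r = sg*D + A sin+ B cos
for r in (c[2],44):
    rhs=-(Fy*np.cos(phi)-Fz*np.sin(phi))*r/1000;X=np.array([sg,np.sin(a),np.cos(a)]).T[ok];s=np.linalg.lstsq(X,rhs[ok],rcond=None)[0];res=rhs[ok]-X@s
    print('force',r,s,'G',np.hypot(*s[1:]),'zero',np.degrees(np.arctan2(-s[2],s[1])),'rms',res.std())
E
python3 fit.py|tail -4
```

```text
{'d': np.float64(177.843), 'D': np.float64(0.232), 'A': np.float64(0.316), 'B': np.float64(0.058)} sd [21.496  0.202  0.195  0.092] G 0.3213055748322452 zero(deg) -10.311612634574162 rms 0.26019357166989004
{'d': np.float64(178.667), 'A': np.float64(0.313), 'B': np.float64(0.06)} sd [7.462 0.173 0.075] G 0.31852346329108455 zero(deg) -10.766977914704409 rms 0.2602110286619866
force 49.77849123075478 [0.66060329 0.17573772 0.16064877] G 0.23810034792018675 zero -42.43166274430923 rms 0.10922806218332866
force 44 [0.58391775 0.15533737 0.14200001] G 0.2104606839111175 zero -42.43166274430919 rms 0.09654842116020458
```

Emit:
{"fn": "servo_tool", "kwargs": {"series": [0, 0, 0, 0, 0, 0, 0, 0, 0, 0, 0, 0, 0, 0, 0, 0], "gripper": 0.045}}

```text
clock: 15.8
eef_pos: [629.8, -37.9, 89.3]
tcp_rot: [3.141, -0.001, 0.154]
contact_force: [0.1, 0.4, 0.3]
opening: 0.529
```

```bash
python3 log.py open
```

```text
open [629.8, -37.9, 89.3] [0.06, 0.37, 0.3, -0.03, -0.02, -0.03] 0.529
```

Emit:
{"fn": "servo_tool", "kwargs": {"series": [0, 0, 0.013, 0, -0.0022, 0.0148, 0, 0, -0.0022, 0.0148, 0, 0, -0.0022, 0.0148, 0, 0, -0.0025, 0.0148, 0, 0, 0, 0, -0.012, 0, 0, 0, 0, 0, 0, 0, 0, 0]}}

```text
clock: 16.47
eef_pos: [619.1, 21.9, 88.5]
tcp_rot: [-3.142, 0.002, 0.155]
contact_force: [0.1, 0.7, 0.4]
opening: 0.528
```

```bash
python3 log.py open
```

```text
open [619.1, 21.9, 88.5] [0.07, 0.67, 0.43, 0.03, -0.03, -0.03] 0.528
```

Emit:
{"fn": "servo_tool", "kwargs": {"series": [0, 0, 0, 0]}}

```text
clock: 16.55
eef_pos: [619.8, 21.3, 89.2]
tcp_rot: [3.142, 0.001, 0.154]
contact_force: [-0.2, -0.7, 0.9]
opening: 0.53
```

```bash
python3 log.py open
```

```text
open [619.8, 21.3, 89.2] [-0.15, -0.72, 0.89, 0.03, 0.04, 0.0] 0.53
```

Emit:
{"fn": "servo_tool", "kwargs": {"series": [0, 0, 0, 0, 0, 0, 0, 0, 0, 0, 0, 0, 0, 0, 0, 0], "gripper": 0.0, "newtons": 25}}

```text
clock: 16.88
eef_pos: [619.5, 20.9, 89.8]
tcp_rot: [3.141, 0.001, 0.153]
contact_force: [-4.7, -1.6, 3.9]
opening: 0.221
```

```bash
python3 log.py grip2
```

```text
grip2 [619.5, 20.9, 89.8] [-4.72, -1.55, 3.86, -0.22, 0.72, 0.06] 0.221
```

Emit:
{"fn": "servo_tool", "kwargs": {"series": [0.0005, -0.0033, 0.002, 0, 0.0005, -0.0033, 0.002, 0]}}

```text
clock: 17.05
eef_pos: [620.3, 15.7, 93.0]
tcp_rot: [-3.14, 0.001, 0.153]
contact_force: [-1.2, 5.2, -5.9]
opening: 0.231
```

```bash
python3 log.py B-77
```

```text
B-77 [620.3, 15.7, 93.0] [-1.24, 5.16, -5.94, 1.09, 0.24, 0.12] 0.231
```

Emit:
{"fn": "servo_tool", "kwargs": {"series": [0.0006, -0.0036, 0.0014, 0, 0.0006, -0.0036, 0.0014, 0]}}

```text
clock: 17.22
eef_pos: [621.4, 8.7, 95.8]
tcp_rot: [-3.139, 0.001, 0.153]
contact_force: [-1.5, 6.6, -5.1]
opening: 0.225
```

```bash
python3 log.py B-77
```

```text
B-77 [621.4, 8.7, 95.8] [-1.48, 6.64, -5.12, 1.3, 0.36, 0.16] 0.225
```

Emit:
{"fn": "servo_tool", "kwargs": {"series": [0.0006, -0.0037, 0.0008, 0, 0.0006, -0.0037, 0.0008, 0]}}

```text
clock: 17.38
eef_pos: [622.5, 1.5, 97.5]
tcp_rot: [-3.139, 0.002, 0.153]
contact_force: [-3.0, 8.7, -1.5]
opening: 0.23
```

```bash
python3 log.py B-77
```

```text
B-77 [622.5, 1.5, 97.5] [-2.96, 8.67, -1.51, 1.48, 0.5, 0.17] 0.23
```

Emit:
{"fn": "servo_tool", "kwargs": {"series": [0.0006, -0.0038, 0, 0, 0.0006, -0.0038, 0, 0]}}

```text
clock: 17.55
eef_pos: [623.7, -6.0, 98.0]
tcp_rot: [-3.139, 0.002, 0.153]
contact_force: [-5.1, 8.9, 3.3]
opening: 0.229
```

```bash
python3 log.py B-77
```

```text
B-77 [623.7, -6.0, 98.0] [-5.1, 8.89, 3.3, 1.58, 0.82, 0.15] 0.229
```

Emit:
{"fn": "servo_tool", "kwargs": {"series": [0.0006, -0.0037, -0.0006, 0, 0.0006, -0.0037, -0.0006, 0]}}

```text
clock: 17.72
eef_pos: [624.9, -13.4, 97.2]
tcp_rot: [-3.139, 0.001, 0.153]
contact_force: [-6.2, 8.2, 6.9]
opening: 0.225
```

```bash
python3 log.py B-77
```

```text
B-77 [624.9, -13.4, 97.2] [-6.16, 8.15, 6.86, 1.63, 1.04, 0.13] 0.225
```

Emit:
{"fn": "servo_tool", "kwargs": {"series": [0.0006, -0.0036, -0.0013, 0, 0.0006, -0.0036, -0.0013, 0]}}

```text
clock: 17.88
eef_pos: [626.1, -20.9, 95.0]
tcp_rot: [-3.139, 0.001, 0.153]
contact_force: [-8.4, 6.4, 12.2]
opening: 0.23
```

```bash
python3 log.py B-77
```

```text
B-77 [626.1, -20.9, 95.0] [-8.35, 6.4, 12.24, 1.37, 1.37, 0.16] 0.23
```

Emit:
{"fn": "servo_tool", "kwargs": {"series": [0.0005, -0.0033, -0.0019, 0, 0.0005, -0.0033, -0.0019, 0]}}

```text
clock: 18.05
eef_pos: [627.2, -28.0, 91.5]
tcp_rot: [-3.14, 0.001, 0.153]
contact_force: [-9.8, 3.4, 13.9]
opening: 0.233
```

```bash
python3 log.py B-77
```

```text
B-77 [627.2, -28.0, 91.5] [-9.8, 3.44, 13.93, 0.99, 1.44, 0.2] 0.233
```

Emit:
{"fn": "servo_tool", "kwargs": {"series": [0.0005, -0.003, -0.0024, 0, 0.0005, -0.003, -0.0024, 0]}}

```text
clock: 18.22
eef_pos: [628.3, -34.4, 86.9]
tcp_rot: [-3.141, 0.001, 0.153]
contact_force: [-9.6, 2.1, 17.2]
opening: 0.226
```

```bash
python3 log.py B-77
```

```text
B-77 [628.3, -34.4, 86.9] [-9.58, 2.12, 17.19, 0.72, 1.56, 0.19] 0.226
```

Emit:
{"fn": "servo_tool", "kwargs": {"series": [-0.0005, 0.003, 0.0024, 0, -0.0005, 0.003, 0.0024, 0]}}

```text
clock: 18.38
eef_pos: [627.5, -30.2, 89.6]
tcp_rot: [3.14, 0.001, 0.154]
contact_force: [1.9, -6.4, -11.5]
opening: 0.232
```

```bash
python3 log.py F-77
```

```text
F-77 [627.5, -30.2, 89.6] [1.88, -6.45, -11.55, -1.3, -0.35, 0.11] 0.232
```

Emit:
{"fn": "servo_tool", "kwargs": {"series": [-0.0005, 0.0033, 0.0019, 0, -0.0005, 0.0033, 0.0019, 0]}}

```text
clock: 18.55
eef_pos: [626.5, -23.5, 93.0]
tcp_rot: [3.14, 0.001, 0.154]
contact_force: [1.7, -6.4, -14.5]
opening: 0.223
```

```bash
python3 log.py F-77
```

```text
F-77 [626.5, -23.5, 93.0] [1.75, -6.41, -14.47, -1.39, -0.45, 0.21] 0.223
```

Emit:
{"fn": "servo_tool", "kwargs": {"series": [-0.0006, 0.0036, 0.0013, 0, -0.0006, 0.0036, 0.0013, 0]}}

```text
clock: 18.72
eef_pos: [625.4, -16.5, 95.5]
tcp_rot: [3.139, 0.001, 0.154]
contact_force: [2.7, -8.3, -13.4]
opening: 0.227
```

```bash
python3 log.py F-77
```

```text
F-77 [625.4, -16.5, 95.5] [2.68, -8.32, -13.43, -1.61, -0.47, 0.13] 0.227
```

Emit:
{"fn": "servo_tool", "kwargs": {"series": [-0.0006, 0.0037, 0.0006, 0, -0.0006, 0.0037, 0.0006, 0]}}

```text
clock: 18.88
eef_pos: [624.3, -9.5, 96.9]
tcp_rot: [3.139, 0.001, 0.154]
contact_force: [1.6, -11.1, -10.1]
opening: 0.227
```

```bash
python3 log.py F-77
```

```text
F-77 [624.3, -9.5, 96.9] [1.56, -11.12, -10.1, -2.01, -0.38, 0.16] 0.227
```

Emit:
{"fn": "servo_tool", "kwargs": {"series": [-0.0006, 0.0038, 0, 0, -0.0006, 0.0038, 0, 0]}}

```text
clock: 19.05
eef_pos: [623.1, -2.3, 97.1]
tcp_rot: [3.138, 0.001, 0.154]
contact_force: [0.6, -13.3, -6.8]
opening: 0.227
```

```bash
python3 log.py F-77
```

```text
F-77 [623.1, -2.3, 97.1] [0.6, -13.33, -6.8, -2.28, -0.23, 0.16] 0.227
```

Emit:
{"fn": "servo_tool", "kwargs": {"series": [-0.0006, 0.0037, -0.0008, 0, -0.0006, 0.0037, -0.0008, 0]}}

```text
clock: 19.22
eef_pos: [622.0, 4.9, 96.2]
tcp_rot: [3.138, 0.001, 0.154]
contact_force: [-2.6, -13.7, 0.3]
opening: 0.227
```

```bash
python3 log.py F-77
```

```text
F-77 [622.0, 4.9, 96.2] [-2.58, -13.72, 0.25, -2.47, 0.31, 0.09] 0.227
```

Emit:
{"fn": "servo_tool", "kwargs": {"series": [-0.0006, 0.0036, -0.0014, 0, -0.0006, 0.0036, -0.0014, 0]}}

```text
clock: 19.38
eef_pos: [620.9, 12.2, 93.9]
tcp_rot: [3.138, 0.001, 0.154]
contact_force: [-4.0, -13.3, 4.5]
opening: 0.224
```

```bash
python3 log.py F-77
```

```text
F-77 [620.9, 12.2, 93.9] [-3.97, -13.33, 4.52, -2.42, 0.51, 0.06] 0.224
```

Emit:
{"fn": "servo_tool", "kwargs": {"series": [-0.0005, 0.0033, -0.002, 0, -0.0005, 0.0033, -0.002, 0]}}

```text
clock: 19.55
eef_pos: [619.8, 19.1, 90.3]
tcp_rot: [3.139, 0.001, 0.154]
contact_force: [-5.5, -11.7, 10.1]
opening: 0.232
```

```bash
python3 log.py F-77; python3 ana.py | tail -16; python3 fit.py|tail -4
```

```text
F-77 [619.8, 19.1, 90.3] [-5.49, -11.69, 10.09, -2.13, 0.92, 0.1] 0.232
B-77 27.0 T -0.371 Fr -2.9 Mx 1.12
B-77 18.1 T -0.403 Fr -2.8 Mx 1.34
B-77 9.2 T -0.458 Fr -0.1 Mx 1.54
B-77 0.2 T -0.478 Fr 3.3 Mx 1.69
B-77 -8.8 T -0.498 Fr 5.4 Mx 1.77
B-77 -18.2 T -0.554 Fr 9.3 Mx 1.56
B-77 -27.8 T -0.542 Fr 10.0 Mx 1.2
B-77 -37.4 T -0.665 Fr 11.5 Mx 0.96
F-77 -31.3 T 0.585 Fr -6.4 Mx -1.34
F-77 -22.0 T 0.579 Fr -10.9 Mx -1.44
F-77 -12.9 T 0.571 Fr -11.2 Mx -1.66
F-77 -4.1 T 0.597 Fr -9.3 Mx -2.04
F-77 4.8 T 0.634 Fr -7.9 Mx -2.29
F-77 13.6 T 0.643 Fr -2.9 Mx -2.4
F-77 22.9 T 0.667 Fr -0.7 Mx -2.32
F-77 32.2 T 0.723 Fr 2.8 Mx -1.97
{'d': np.float64(174.758), 'D': np.float64(0.236), 'A': np.float64(0.019), 'B': np.float64(0.082)} sd [14.58   0.134  0.068  0.065] G 0.0838380889853141 zero(deg) -76.73750827333635 rms 0.22335924514455183
{'d': np.float64(175.161), 'A': np.float64(0.018), 'B': np.float64(0.082)} sd [4.548 0.062 0.058] G 0.08441935495937475 zero(deg) -77.38588799840251 rms 0.22336529236784544
force 50.07371771457889 [0.61905309 0.00758983 0.17392277] G 0.17408829819632152 zero -87.5012497991044 rms 0.10560161029390885
force 44 [0.54396472 0.00666922 0.15282672] G 0.1529721672414983 zero -87.50124979910439 rms 0.09279260787898667
```

Emit:
{"fn": "servo_tool", "kwargs": {"series": [0, 0, 0, 0, 0, 0, 0, 0, 0, 0, 0, 0], "gripper": 0.045}}

```text
clock: 19.8
eef_pos: [620.5, 21.5, 89.8]
tcp_rot: [-3.141, -0.001, 0.153]
contact_force: [0.7, -0.2, -0.4]
opening: 0.525
```

Emit:
{"fn": "servo_tool", "kwargs": {"series": [0, 0, 0.013, 0, 0.0023, -0.0148, 0, 0, 0.0023, -0.0148, 0, 0, 0.0023, -0.0148, 0, 0, 0.0023, -0.0148, 0, 0, -0.001, 0, -0.012, 0, 0, 0, 0, 0, 0, 0, 0, 0]}}

```text
clock: 20.47
eef_pos: [627.1, -38.2, 89.3]
tcp_rot: [-3.141, 0.002, 0.152]
contact_force: [-0.4, -1.3, 1.5]
opening: 0.525
```

Emit:
{"fn": "servo_tool", "kwargs": {"series": [0, 0, 0, 0, 0, 0, 0, 0, 0, 0, 0, 0, 0, 0, 0, 0], "gripper": 0.0, "newtons": 25}}

```text
clock: 20.8
eef_pos: [628.7, -37.2, 90.8]
tcp_rot: [3.142, -0.001, 0.154]
contact_force: [2.3, 1.0, -3.3]
opening: 0.227
```

```bash
python3 log.py grip3
```

```text
grip3 [628.7, -37.2, 90.8] [2.33, 0.97, -3.34, 0.16, -0.34, 0.03] 0.227
```

Emit:
{"fn": "servo_tool", "kwargs": {"series": [-0.0005, 0.003, 0.0024, 0, -0.0005, 0.003, 0.0024, 0]}}

```text
clock: 20.97
eef_pos: [627.8, -32.2, 94.5]
tcp_rot: [3.14, -0.001, 0.154]
contact_force: [8.2, -3.2, -18.5]
opening: 0.223
```

```bash
python3 log.py F-7
```

```text
F-7 [627.8, -32.2, 94.5] [8.18, -3.23, -18.49, -0.86, -1.44, 0.06] 0.223
```

Emit:
{"fn": "servo_tool", "kwargs": {"series": [-0.0005, 0.0033, 0.0019, 0, -0.0005, 0.0033, 0.0019, 0]}}

```text
clock: 21.13
eef_pos: [626.8, -25.8, 98.2]
tcp_rot: [3.14, -0.001, 0.154]
contact_force: [8.0, -5.5, -18.6]
opening: 0.225
```

```bash
python3 log.py F-7
```

```text
F-7 [626.8, -25.8, 98.2] [7.99, -5.53, -18.6, -1.11, -1.39, 0.06] 0.225
```

Emit:
{"fn": "servo_tool", "kwargs": {"series": [-0.0006, 0.0036, 0.0013, 0, -0.0006, 0.0036, 0.0013, 0]}}

```text
clock: 21.3
eef_pos: [625.7, -19.0, 100.9]
tcp_rot: [3.139, -0.001, 0.155]
contact_force: [8.5, -7.8, -17.4]
opening: 0.224
```

```bash
python3 log.py F-7
```

```text
F-7 [625.7, -19.0, 100.9] [8.52, -7.83, -17.36, -1.61, -1.41, 0.12] 0.224
```

Emit:
{"fn": "servo_tool", "kwargs": {"series": [-0.0006, 0.0037, 0.0006, 0, -0.0006, 0.0037, 0.0006, 0]}}

```text
clock: 21.47
eef_pos: [624.6, -12.2, 102.5]
tcp_rot: [3.138, -0.001, 0.155]
contact_force: [7.4, -12.2, -12.5]
opening: 0.227
```

```bash
python3 log.py F-7
```

```text
F-7 [624.6, -12.2, 102.5] [7.44, -12.24, -12.54, -2.08, -1.16, 0.02] 0.227
```

Emit:
{"fn": "servo_tool", "kwargs": {"series": [-0.0006, 0.0038, 0, 0, -0.0006, 0.0038, 0, 0]}}

```text
clock: 21.63
eef_pos: [623.5, -5.0, 102.9]
tcp_rot: [3.138, -0.001, 0.155]
contact_force: [4.9, -12.3, -6.6]
opening: 0.223
```

```bash
python3 log.py F-7
```

```text
F-7 [623.5, -5.0, 102.9] [4.94, -12.28, -6.64, -2.32, -0.93, 0.12] 0.223
```

Emit:
{"fn": "servo_tool", "kwargs": {"series": [-0.0006, 0.0037, -0.0008, 0, -0.0006, 0.0037, -0.0008, 0]}}

```text
clock: 21.8
eef_pos: [622.4, 2.3, 102.2]
tcp_rot: [3.137, -0.002, 0.155]
contact_force: [2.3, -12.5, 2.0]
opening: 0.228
```

```bash
python3 log.py F-7
```

```text
F-7 [622.4, 2.3, 102.2] [2.31, -12.46, 2.04, -2.44, -0.38, 0.11] 0.228
```

Emit:
{"fn": "servo_tool", "kwargs": {"series": [-0.0006, 0.0036, -0.0014, 0, -0.0006, 0.0036, -0.0014, 0]}}

```text
clock: 21.97
eef_pos: [621.3, 9.7, 100.1]
tcp_rot: [3.138, -0.002, 0.155]
contact_force: [-0.7, -10.3, 9.4]
opening: 0.223
```

```bash
python3 log.py F-7
```

```text
F-7 [621.3, 9.7, 100.1] [-0.7, -10.31, 9.45, -2.19, 0.09, 0.05] 0.223
```

Emit:
{"fn": "servo_tool", "kwargs": {"series": [-0.0005, 0.0033, -0.002, 0, -0.0005, 0.0033, -0.002, 0]}}

```text
clock: 22.13
eef_pos: [620.1, 16.9, 96.6]
tcp_rot: [3.139, -0.002, 0.155]
contact_force: [-3.2, -8.2, 14.1]
opening: 0.223
```

```bash
python3 log.py F-7
```

```text
F-7 [620.1, 16.9, 96.6] [-3.21, -8.23, 14.06, -1.75, 0.54, 0.03] 0.223
```

Emit:
{"fn": "servo_tool", "kwargs": {"series": [0.0005, -0.0033, 0.002, 0, 0.0005, -0.0033, 0.002, 0]}}

```text
clock: 22.3
eef_pos: [620.7, 12.6, 98.9]
tcp_rot: [-3.141, -0.001, 0.154]
contact_force: [4.4, 4.6, -8.0]
opening: 0.227
```

```bash
python3 log.py B-7
```

```text
B-7 [620.7, 12.6, 98.9] [4.44, 4.57, -8.01, 1.04, -0.7, 0.15] 0.227
```

Emit:
{"fn": "servo_tool", "kwargs": {"series": [0.0006, -0.0036, 0.0014, 0, 0.0006, -0.0036, 0.0014, 0]}}

```text
clock: 22.47
eef_pos: [621.8, 5.5, 101.4]
tcp_rot: [-3.14, -0.001, 0.154]
contact_force: [4.2, 5.3, -7.3]
opening: 0.226
```

```bash
python3 log.py B-7
```

```text
B-7 [621.8, 5.5, 101.4] [4.17, 5.33, -7.29, 1.07, -0.65, 0.1] 0.226
```

Emit:
{"fn": "servo_tool", "kwargs": {"series": [0.0006, -0.0037, 0.0008, 0, 0.0006, -0.0037, 0.0008, 0]}}

```text
clock: 22.63
eef_pos: [623.0, -1.8, 103.0]
tcp_rot: [-3.14, -0.001, 0.154]
contact_force: [3.8, 7.0, -6.4]
opening: 0.224
```

```bash
python3 log.py B-7
```

```text
B-7 [623.0, -1.8, 103.0] [3.77, 7.01, -6.44, 1.21, -0.6, 0.09] 0.224
```

Emit:
{"fn": "servo_tool", "kwargs": {"series": [0.0006, -0.0038, 0, 0, 0.0006, -0.0038, 0, 0]}}

```text
clock: 22.8
eef_pos: [624.2, -9.2, 103.3]
tcp_rot: [-3.14, -0.001, 0.153]
contact_force: [2.1, 8.0, -1.3]
opening: 0.226
```

```bash
python3 log.py B-7
```

```text
B-7 [624.2, -9.2, 103.3] [2.09, 8.0, -1.3, 1.33, -0.32, 0.14] 0.226
```

Emit:
{"fn": "servo_tool", "kwargs": {"series": [0.0006, -0.0037, -0.0006, 0, 0.0006, -0.0037, -0.0006, 0]}}

```text
clock: 22.97
eef_pos: [625.4, -16.7, 102.5]
tcp_rot: [-3.14, -0.001, 0.153]
contact_force: [-0.2, 5.6, 2.0]
opening: 0.228
```

```bash
python3 log.py B-7
```

```text
B-7 [625.4, -16.7, 102.5] [-0.19, 5.57, 2.02, 1.26, -0.07, 0.02] 0.228
```

Emit:
{"fn": "servo_tool", "kwargs": {"series": [0.0006, -0.0036, -0.0013, 0, 0.0006, -0.0036, -0.0013, 0]}}

```text
clock: 23.13
eef_pos: [626.6, -24.2, 100.3]
tcp_rot: [-3.14, -0.001, 0.154]
contact_force: [-1.5, 3.6, 7.0]
opening: 0.229
```

```bash
python3 log.py B-7
```

```text
B-7 [626.6, -24.2, 100.3] [-1.47, 3.64, 7.04, 1.07, 0.21, 0.05] 0.229
```

Emit:
{"fn": "servo_tool", "kwargs": {"series": [0.0005, -0.0033, -0.0019, 0, 0.0005, -0.0033, -0.0019, 0]}}

```text
clock: 23.3
eef_pos: [627.7, -31.2, 96.9]
tcp_rot: [-3.141, -0.001, 0.154]
contact_force: [-2.0, 2.3, 10.1]
opening: 0.229
```

```bash
python3 log.py B-7
```

```text
B-7 [627.7, -31.2, 96.9] [-2.01, 2.3, 10.09, 0.7, 0.37, 0.06] 0.229
```

Emit:
{"fn": "servo_tool", "kwargs": {"series": [0.0005, -0.003, -0.0024, 0, 0.0005, -0.003, -0.0024, 0]}}

```text
clock: 23.47
eef_pos: [628.8, -37.6, 92.3]
tcp_rot: [-3.141, -0.001, 0.154]
contact_force: [-2.5, 1.2, 12.2]
opening: 0.221
```

```bash
python3 log.py B-7;  python3 ana.py | tail -16; python3 ana.py|head -1
```

```text
B-7 [628.8, -37.6, 92.3] [-2.48, 1.23, 12.21, 0.46, 0.54, 0.11] 0.221
F-7 -32.1 T 0.648 Fr -13.3 Mx -1.07
F-7 -23.4 T 0.645 Fr -14.4 Mx -1.31
F-7 -14.8 T 0.628 Fr -14.5 Mx -1.8
F-7 -6.5 T 0.694 Fr -11.0 Mx -2.24
F-7 1.9 T 0.603 Fr -7.1 Mx -2.43
F-7 10.5 T 0.611 Fr -0.3 Mx -2.47
F-7 19.4 T 0.603 Fr 5.6 Mx -2.15
F-7 28.7 T 0.641 Fr 8.7 Mx -1.65
B-7 23.1 T -0.318 Fr -5.9 Mx 0.92
B-7 14.3 T -0.299 Fr -5.9 Mx 0.95
B-7 5.6 T -0.331 Fr -5.8 Mx 1.1
B-7 -3.0 T -0.357 Fr -1.7 Mx 1.27
B-7 -11.7 T -0.278 Fr 0.9 Mx 1.23
B-7 -20.7 T -0.289 Fr 5.2 Mx 1.09
B-7 -29.7 T -0.345 Fr 7.5 Mx 0.74
B-7 -38.8 T -0.424 Fr 8.5 Mx 0.54
circle cy,cz,r [-102.84736282   53.27258581   47.65585722] hub y guess -103.974838587417 resid [ 1.39280331  1.14195649  1.09962705  1.07841307  1.19483842  1.21977981
```

```bash
cat > fit2.py <<'E'
import json,numpy as np
from scipy.optimize import least_squares
y=np.array([-np.sin(.155),np.cos(.155)]);hy=-103.97
def load():
    G=[];cur=None
    for l in open('log.jsonl'):
        l=json.loads(l)
        if l['tag'].startswith('grip'): cur=[];G.append(cur)
        if l['tag'].startswith('grip') or l['tag'][0] in 'FB': cur.append(l)
    return G
def run(G,use,rr=None,v=1):
    A=[];rows=[];aend=None
    for gi,g in enumerate(G):
        P=np.array([l['p'] for l in g]);F=np.array([l['f'] for l in g])
        py=P[:,:2]@y-hy;pz=P[:,2];Fy=F[:,:2]@y;Fz=F[:,2]
        c=least_squares(lambda c:np.hypot(py-c[0],pz-c[1])-c[2],[0,55,46]).x
        r=rr or c[2]
        cz=np.mean(pz-np.sqrt(np.maximum(r*r-(py-c[0])**2,0))) if rr else c[1]
        ph=np.arctan2(py-c[0],pz-cz)
        off=0 if aend is None else aend-ph[0]   # wheel angle = hand angle + off
        al=ph+off;aend=al[-1]
        sg=np.array([0]+[1 if l['tag'][0]=='F' else -1 for l in g[1:]])
        T=-(Fy*np.cos(ph)-Fz*np.sin(ph))*r/1000
        ok=np.r_[False,False,sg[2:]==sg[1:-1]]
        if v:print('grip',gi+1,'c',c.round(1),'off',np.degrees(off).round(1),'alpha now',np.degrees(aend).round(1))
        if gi in use:
            for i in np.where(ok)[0]: rows.append((gi,sg[i],al[i],T[i],ph[i]))
    R=np.array(rows);gs=sorted(set(R[:,0]))
    X=np.column_stack([np.sin(R[:,2]),np.cos(R[:,2])]+[R[:,1]*(R[:,0]==q) for q in gs])
    s=np.linalg.lstsq(X,R[:,3],rcond=None)[0];res=R[:,3]-X@s
    cov=np.linalg.inv(X.T@X)*res@res/(len(res)-len(s));g=np.hypot(*s[:2])
    print(use,'G %.3f'%g,'alpha0 %.1f'%np.degrees(np.arctan2(-s[1],s[0])),'sd ~%.1f'%np.degrees(np.sqrt(cov[0,0]+cov[1,1])/g/1.41),'D',s[2:].round(3),'rms %.3f'%res.std(),'alpha now %.1f'%np.degrees(aend))
if __name__=='__main__':
    G=load();n=len(G)
    run(G,range(n))
    for rr in (42,46,50): run(G,range(1,n),rr,0)
    run(G,range(n),45,0)
E
python3 fit2.py
```

```text
grip 1 c [ 0.  52.3 49.6] off 0.0 alpha now -38.7
grip 2 c [ 2.9 50.7 46.9] off -72.3 alpha now -40.9
grip 3 c [ 1.1 55.8 47.2] off 0.6 alpha now -40.0Traceback (most recent call last):
  File "fit2.py", line 35, in <module>
    run(G,range(n))
    ~~~^^^^^^^^^^^^
  File "fit2.py", line 31, in run
    cov=np.linalg.inv(X.T@X)*res@res/(len(res)-len(s));g=np.hypot(*s[:2])
        ~~~~~~~~~~~~~~~~~~~~^~~~
ValueError: operands could not be broadcast together with shapes (5,5) (46,)
```

```bash
sed -i 's/\*res@res\//*(res@res)\//' fit2.py; python3 fit2.py
```

```text
grip 1 c [ 0.  52.3 49.6] off 0.0 alpha now -38.7
grip 2 c [ 2.9 50.7 46.9] off -72.3 alpha now -40.9
grip 3 c [ 1.1 55.8 47.2] off 0.6 alpha now -40.0
range(0, 3) G 0.172 alpha0 -84.3 sd ~6.6 D [0.676 0.524 0.479] rms 0.083 alpha now -40.0
range(1, 3) G 0.150 alpha0 -105.2 sd ~4.2 D [0.478 0.444] rms 0.037 alpha now -47.4
range(1, 3) G 0.161 alpha0 -99.1 sd ~3.6 D [0.517 0.474] rms 0.034 alpha now -43.2
range(1, 3) G 0.172 alpha0 -94.0 sd ~3.3 D [0.556 0.504] rms 0.032 alpha now -39.7
range(0, 3) G 0.162 alpha0 -87.3 sd ~7.2 D [0.634 0.506 0.462] rms 0.087 alpha now -44.2
```

Emit:
{"fn": "servo_tool", "kwargs": {"series": [0, 0, 0, 0, 0, 0, 0, 0, 0, 0, 0, 0], "gripper": 0.045}}

```text
clock: 23.72
eef_pos: [628.0, -37.6, 90.6]
tcp_rot: [-3.141, 0.0, 0.154]
contact_force: [0.4, 0.0, 0.6]
opening: 0.531
```

Emit:
{"fn": "servo_tool", "kwargs": {"series": [0, 0, 0.013, 0, -0.0023, 0.0148, 0, 0, -0.0023, 0.0148, 0, 0, -0.0023, 0.0148, 0, 0, -0.0023, 0.0148, 0, 0, 0, 0, -0.013, 0, 0, 0, 0, 0, 0, 0, 0, 0]}}

```text
clock: 24.38
eef_pos: [618.0, 21.9, 89.4]
tcp_rot: [-3.142, 0.002, 0.155]
contact_force: [0.2, -0.7, -0.2]
opening: 0.527
```

Emit:
{"fn": "servo_tool", "kwargs": {"series": [0, 0, 0, 0, 0, 0, 0, 0, 0, 0, 0, 0, 0, 0, 0, 0], "gripper": 0.0, "newtons": 25}}

```text
clock: 24.72
eef_pos: [619.4, 21.0, 90.8]
tcp_rot: [3.141, -0.001, 0.153]
contact_force: [1.6, -0.5, -0.9]
opening: 0.231
```

```bash
python3 log.py grip4
```

```text
grip4 [619.4, 21.0, 90.8] [1.57, -0.46, -0.89, -0.02, -0.17, 0.08] 0.231
```

Emit:
{"fn": "servo_tool", "kwargs": {"series": [0.0005, -0.0033, 0.002, 0, 0.0005, -0.0033, 0.002, 0]}}

```text
clock: 24.88
eef_pos: [620.3, 15.5, 94.3]
tcp_rot: [-3.14, -0.001, 0.153]
contact_force: [4.8, 5.7, -9.2]
opening: 0.229
```

```bash
python3 log.py B
```

```text
B [620.3, 15.5, 94.3] [4.77, 5.7, -9.2, 1.11, -0.56, 0.15] 0.229
```

Emit:
{"fn": "servo_tool", "kwargs": {"series": [0.0006, -0.0036, 0.0014, 0, 0.0006, -0.0036, 0.0014, 0]}}

```text
clock: 25.05
eef_pos: [621.4, 8.6, 97.2]
tcp_rot: [-3.14, -0.0, 0.153]
contact_force: [3.0, 7.7, -6.6]
opening: 0.228
```

```bash
python3 log.py B
```

```text
B [621.4, 8.6, 97.2] [2.96, 7.74, -6.63, 1.51, -0.35, 0.13] 0.228
```

Emit:
{"fn": "servo_tool", "kwargs": {"series": [0.0006, -0.0037, 0.0008, 0, 0.0006, -0.0037, 0.0008, 0]}}

```text
clock: 25.22
eef_pos: [622.5, 1.5, 99.0]
tcp_rot: [-3.139, -0.0, 0.153]
contact_force: [2.3, 8.8, -3.9]
opening: 0.223
```

```bash
python3 log.py B
```

```text
B [622.5, 1.5, 99.0] [2.26, 8.84, -3.94, 1.61, -0.18, 0.15] 0.223
```

Emit:
{"fn": "servo_tool", "kwargs": {"series": [0.0006, -0.0038, 0, 0, 0.0006, -0.0038, 0, 0]}}

```text
clock: 25.38
eef_pos: [623.7, -5.9, 99.5]
tcp_rot: [-3.139, -0.0, 0.153]
contact_force: [-0.6, 10.4, 2.5]
opening: 0.225
```

```bash
python3 log.py B
```

```text
B [623.7, -5.9, 99.5] [-0.61, 10.45, 2.54, 1.91, 0.15, 0.11] 0.225
```

Emit:
{"fn": "servo_tool", "kwargs": {"series": [0.0006, -0.0037, -0.0006, 0, 0.0006, -0.0037, -0.0006, 0]}}

```text
clock: 25.55
eef_pos: [624.9, -13.4, 98.8]
tcp_rot: [-3.139, -0.0, 0.153]
contact_force: [-2.3, 9.3, 7.6]
opening: 0.226
```

```bash
python3 log.py B
```

```text
B [624.9, -13.4, 98.8] [-2.31, 9.34, 7.55, 1.86, 0.42, 0.12] 0.226
```

Emit:
{"fn": "servo_tool", "kwargs": {"series": [0.0006, -0.0036, -0.0013, 0, 0.0006, -0.0036, -0.0013, 0]}}

```text
clock: 25.72
eef_pos: [626.1, -20.9, 96.7]
tcp_rot: [-3.139, -0.0, 0.153]
contact_force: [-4.5, 7.6, 12.7]
opening: 0.223
```

```bash
python3 log.py B
```

```text
B [626.1, -20.9, 96.7] [-4.5, 7.64, 12.72, 1.52, 0.78, 0.1] 0.223
```

Emit:
{"fn": "servo_tool", "kwargs": {"series": [0.0005, -0.0033, -0.0019, 0, 0.0005, -0.0033, -0.0019, 0]}}

```text
clock: 25.88
eef_pos: [627.2, -27.9, 93.3]
tcp_rot: [-3.14, -0.001, 0.153]
contact_force: [-6.4, 5.6, 15.9]
opening: 0.227
```

```bash
python3 log.py B
```

```text
B [627.2, -27.9, 93.3] [-6.41, 5.58, 15.85, 1.13, 0.94, 0.15] 0.227
```

Emit:
{"fn": "servo_tool", "kwargs": {"series": [0.0005, -0.003, -0.0024, 0, 0.0005, -0.003, -0.0024, 0]}}

```text
clock: 26.05
eef_pos: [628.3, -34.4, 88.8]
tcp_rot: [-3.141, -0.001, 0.153]
contact_force: [-6.6, 3.0, 17.7]
opening: 0.223
```

```bash
python3 log.py B
```

```text
B [628.3, -34.4, 88.8] [-6.63, 3.04, 17.68, 0.77, 1.03, 0.14] 0.223
```

Emit:
{"fn": "servo_tool", "kwargs": {"series": [0, 0, 0, 0, 0, 0, 0, 0, 0, 0, 0, 0], "gripper": 0.045}}

```text
clock: 26.3
eef_pos: [628.0, -34.8, 86.7]
tcp_rot: [3.142, 0.0, 0.153]
contact_force: [-0.3, 0.0, 0.1]
opening: 0.526
```

Emit:
{"fn": "servo_tool", "kwargs": {"series": [0, 0, 0.013, 0, -0.0023, 0.0148, 0, 0, -0.0023, 0.0148, 0, 0, -0.0023, 0.0148, 0, 0, -0.0023, 0.0148, 0, 0, 0, 0, -0.013, 0, 0, 0, 0, 0, 0, 0, 0, 0]}}

```text
clock: 26.97
eef_pos: [617.8, 25.1, 85.4]
tcp_rot: [-3.142, 0.002, 0.155]
contact_force: [-0.6, 0.2, -0.5]
opening: 0.528
```

Emit:
{"fn": "servo_tool", "kwargs": {"series": [0, 0, 0, 0, 0, 0, 0, 0, 0, 0, 0, 0, 0, 0, 0, 0], "gripper": 0.0, "newtons": 25}}

```text
clock: 27.3
eef_pos: [618.9, 24.3, 86.7]
tcp_rot: [3.142, -0.0, 0.153]
contact_force: [-1.2, 0.1, -0.3]
opening: 0.229
```

```bash
python3 log.py grip5; python3 fit2.py
```

```text
grip5 [618.9, 24.3, 86.7] [-1.16, 0.07, -0.34, -0.07, 0.03, 0.07] 0.229
grip 1 c [ 0.  52.3 49.6] off 0.0 alpha now -38.7
grip 2 c [ 2.9 50.7 46.9] off -72.3 alpha now -40.9
grip 3 c [ 1.1 55.8 47.2] off 0.6 alpha now -40.0
grip 4 c [ 2.4 54.  45.5] off -76.1 alpha now -116.3
grip 5 c [-0.2 54.8 45.7] off -162.0 alpha now -116.3
range(0, 5) G 0.174 alpha0 -84.2 sd ~6.1 D [0.676 0.524 0.479 0.508] rms 0.079 alpha now -116.3
range(1, 5) G 0.156 alpha0 -104.7 sd ~4.1 D [0.477 0.444 0.502] rms 0.038 alpha now -130.2
range(1, 5) G 0.167 alpha0 -98.3 sd ~3.6 D [0.517 0.474 0.544] rms 0.035 alpha now -118.6
range(1, 5) G 0.177 alpha0 -93.0 sd ~3.3 D [0.556 0.503 0.585] rms 0.033 alpha now -108.9
range(0, 5) G 0.165 alpha0 -87.4 sd ~6.7 D [0.634 0.506 0.462 0.5  ] rms 0.083 alpha now -121.3
```

Emit:
{"fn": "servo_tool", "kwargs": {"series": [0.0004, -0.0029, 0.0027, 0, 0.0004, -0.0029, 0.0027, 0]}}

```text
clock: 27.47
eef_pos: [619.7, 19.3, 91.1]
tcp_rot: [-3.14, -0.0, 0.153]
contact_force: [5.3, 4.6, -15.7]
opening: 0.228
```

```bash
python3 log.py B
```

```text
B [619.7, 19.3, 91.1] [5.29, 4.57, -15.73, 0.94, -0.85, 0.14] 0.228
```

Emit:
{"fn": "servo_tool", "kwargs": {"series": [0.0005, -0.0033, 0.002, 0, 0.0005, -0.0033, 0.002, 0]}}

```text
clock: 27.63
eef_pos: [620.7, 13.1, 95.1]
tcp_rot: [-3.14, -0.0, 0.153]
contact_force: [6.7, 6.7, -14.7]
opening: 0.225
```

```bash
python3 log.py B
```

```text
B [620.7, 13.1, 95.1] [6.71, 6.74, -14.65, 1.39, -0.75, 0.1] 0.225
```

Emit:
{"fn": "servo_tool", "kwargs": {"series": [0.0006, -0.0036, 0.0014, 0, 0.0006, -0.0036, 0.0014, 0]}}

```text
clock: 27.8
eef_pos: [621.7, 6.3, 97.9]
tcp_rot: [-3.139, 0.0, 0.153]
contact_force: [3.9, 9.4, -12.4]
opening: 0.228
```

```bash
python3 log.py B
```

```text
B [621.7, 6.3, 97.9] [3.93, 9.41, -12.41, 1.72, -0.63, 0.14] 0.228
```

Emit:
{"fn": "servo_tool", "kwargs": {"series": [0.0006, -0.0037, 0.0008, 0, 0.0006, -0.0037, 0.0008, 0]}}

```text
clock: 27.97
eef_pos: [622.8, -0.7, 99.7]
tcp_rot: [-3.138, 0.0, 0.153]
contact_force: [2.6, 11.5, -10.4]
opening: 0.227
```

```bash
python3 log.py B
```

```text
B [622.8, -0.7, 99.7] [2.63, 11.5, -10.42, 2.13, -0.42, 0.17] 0.227
```

Emit:
{"fn": "servo_tool", "kwargs": {"series": [0.0006, -0.0038, 0, 0, 0.0006, -0.0038, 0, 0]}}

```text
clock: 28.13
eef_pos: [624.0, -7.9, 100.3]
tcp_rot: [-3.138, 0.0, 0.153]
contact_force: [0.8, 14.3, -2.5]
opening: 0.227
```

```bash
python3 log.py B
```

```text
B [624.0, -7.9, 100.3] [0.75, 14.29, -2.51, 2.29, 0.02, 0.15] 0.227
```

Emit:
{"fn": "servo_tool", "kwargs": {"series": [0.0006, -0.0037, -0.0006, 0, 0.0006, -0.0037, -0.0006, 0]}}

```text
clock: 28.3
eef_pos: [625.2, -15.3, 99.6]
tcp_rot: [-3.138, 0.0, 0.153]
contact_force: [-1.7, 12.5, 3.4]
opening: 0.222
```

```bash
python3 log.py B
```

```text
B [625.2, -15.3, 99.6] [-1.68, 12.52, 3.42, 2.29, 0.35, 0.15] 0.222
```

Emit:
{"fn": "servo_tool", "kwargs": {"series": [0.0006, -0.0036, -0.0013, 0, 0.0006, -0.0036, -0.0013, 0]}}

```text
clock: 28.47
eef_pos: [626.4, -22.8, 97.6]
tcp_rot: [-3.138, 0.0, 0.153]
contact_force: [-4.2, 11.1, 10.0]
opening: 0.227
```

```bash
python3 log.py B
```

```text
B [626.4, -22.8, 97.6] [-4.21, 11.12, 9.97, 2.11, 0.85, 0.1] 0.227
```

Emit:
{"fn": "servo_tool", "kwargs": {"series": [0.0005, -0.0033, -0.0019, 0, 0.0005, -0.0033, -0.0019, 0]}}

```text
clock: 28.63
eef_pos: [627.5, -29.9, 94.4]
tcp_rot: [-3.139, -0.0, 0.153]
contact_force: [-6.0, 7.3, 14.5]
opening: 0.228
```

```bash
python3 log.py B
```

```text
B [627.5, -29.9, 94.4] [-6.02, 7.26, 14.45, 1.54, 0.99, 0.16] 0.228
```

Emit:
{"fn": "servo_tool", "kwargs": {"series": [-0.0005, 0.0033, 0.0019, 0, -0.0005, 0.0033, 0.0019, 0]}}

```text
clock: 28.8
eef_pos: [626.8, -25.5, 96.6]
tcp_rot: [3.14, -0.0, 0.153]
contact_force: [2.7, -3.7, -8.4]
opening: 0.225
```

```bash
python3 log.py F
```

```text
F [626.8, -25.5, 96.6] [2.69, -3.71, -8.38, -0.92, -0.56, 0.13] 0.225
```

Emit:
{"fn": "servo_tool", "kwargs": {"series": [-0.0006, 0.0036, 0.0013, 0, -0.0006, 0.0036, 0.0013, 0]}}

```text
clock: 28.97
eef_pos: [625.6, -18.1, 99.0]
tcp_rot: [3.14, -0.0, 0.154]
contact_force: [3.6, -4.2, -9.2]
opening: 0.225
```

```bash
python3 log.py F
```

```text
F [625.6, -18.1, 99.0] [3.57, -4.19, -9.16, -1.04, -0.64, 0.1] 0.225
```

Emit:
{"fn": "servo_tool", "kwargs": {"series": [-0.0006, 0.0037, 0.0006, 0, -0.0006, 0.0037, 0.0006, 0]}}

```text
clock: 29.13
eef_pos: [624.5, -10.9, 100.3]
tcp_rot: [3.14, -0.0, 0.154]
contact_force: [1.9, -6.6, -6.3]
opening: 0.229
```

```bash
python3 log.py F
```

```text
F [624.5, -10.9, 100.3] [1.85, -6.61, -6.32, -1.26, -0.54, 0.11] 0.229
```

Emit:
{"fn": "servo_tool", "kwargs": {"series": [-0.0006, 0.0038, 0, 0, -0.0006, 0.0038, 0, 0]}}

```text
clock: 29.3
eef_pos: [623.3, -3.5, 100.5]
tcp_rot: [3.139, -0.0, 0.154]
contact_force: [1.9, -7.3, -4.4]
opening: 0.227
```

```bash
python3 log.py F
```

```text
F [623.3, -3.5, 100.5] [1.87, -7.28, -4.44, -1.54, -0.34, 0.09] 0.227
```

Emit:
{"fn": "servo_tool", "kwargs": {"series": [-0.0006, 0.0037, -0.0008, 0, -0.0006, 0.0037, -0.0008, 0]}}

```text
clock: 29.47
eef_pos: [622.2, 3.8, 99.4]
tcp_rot: [3.139, -0.0, 0.154]
contact_force: [0.4, -8.0, 3.1]
opening: 0.228
```

```bash
python3 log.py F
```

```text
F [622.2, 3.8, 99.4] [0.36, -7.96, 3.1, -1.62, -0.0, 0.11] 0.228
```

Emit:
{"fn": "servo_tool", "kwargs": {"series": [-0.0006, 0.0036, -0.0014, 0, -0.0006, 0.0036, -0.0014, 0]}}

```text
clock: 29.63
eef_pos: [621.0, 11.1, 97.0]
tcp_rot: [3.139, -0.001, 0.154]
contact_force: [-1.6, -8.3, 5.1]
opening: 0.224
```

```bash
python3 log.py F
```

```text
F [621.0, 11.1, 97.0] [-1.61, -8.34, 5.11, -1.53, 0.24, 0.07] 0.224
```

Emit:
{"fn": "servo_tool", "kwargs": {"series": [-0.0005, 0.0033, -0.002, 0, -0.0005, 0.0033, -0.002, 0]}}

```text
clock: 29.8
eef_pos: [619.9, 18.0, 93.4]
tcp_rot: [3.14, -0.001, 0.154]
contact_force: [-2.9, -5.9, 9.6]
opening: 0.228
```

```bash
python3 log.py F
```

```text
F [619.9, 18.0, 93.4] [-2.89, -5.94, 9.62, -1.19, 0.5, 0.08] 0.228
```

Emit:
{"fn": "servo_tool", "kwargs": {"series": [-0.0004, 0.0029, -0.0027, 0, -0.0004, 0.0029, -0.0027, 0]}}

```text
clock: 29.97
eef_pos: [618.9, 24.3, 88.2]
tcp_rot: [3.141, -0.0, 0.154]
contact_force: [-4.8, -2.4, 13.9]
opening: 0.227
```

```bash
python3 log.py F; python3 ana.py | tail -16; python3 fit2.py
```

```text
F [618.9, 24.3, 88.2] [-4.79, -2.43, 13.92, -0.79, 0.81, 0.06] 0.227
B 35.0 T -0.567 Fr -10.8 Mx 0.8
B 25.7 T -0.537 Fr -10.8 Mx 1.26
B 16.4 T -0.557 Fr -9.4 Mx 1.6
B 7.5 T -0.575 Fr -8.9 Mx 2.04
B -1.6 T -0.655 Fr -2.9 Mx 2.27
B -10.8 T -0.614 Fr 1.0 Mx 2.32
B -20.4 T -0.677 Fr 5.3 Mx 2.22
B -30.1 T -0.671 Fr 8.4 Mx 1.67
F -24.0 T 0.336 Fr -6.0 Mx -0.99
F -14.4 T 0.321 Fr -7.7 Mx -1.13
F -5.3 T 0.347 Fr -5.7 Mx -1.32
F 3.8 T 0.337 Fr -4.9 Mx -1.58
F 13.0 T 0.396 Fr 1.2 Mx -1.61
F 22.4 T 0.439 Fr 1.7 Mx -1.48
F 32.1 T 0.457 Fr 5.3 Mx -1.1
F 42.1 T 0.497 Fr 9.2 Mx -0.66
grip 1 c [ 0.  52.3 49.6] off 0.0 alpha now -38.7
grip 2 c [ 2.9 50.7 46.9] off -72.3 alpha now -40.9
grip 3 c [ 1.1 55.8 47.2] off 0.6 alpha now -40.0
grip 4 c [ 2.4 54.  45.5] off -76.1 alpha now -116.3
grip 5 c [ 0.5 54.6 45.9] off -161.2 alpha now -117.6
range(0, 5) G 0.162 alpha0 -91.0 sd ~5.5 D [0.678 0.526 0.482 0.526 0.486] rms 0.073 alpha now -117.6
range(1, 5) G 0.145 alpha0 -111.6 sd ~3.8 D [0.479 0.446 0.517 0.452] rms 0.039 alpha now -131.6
range(1, 5) G 0.159 alpha0 -104.0 sd ~3.0 D [0.518 0.476 0.557 0.484] rms 0.035 alpha now -119.9
range(1, 5) G 0.174 alpha0 -96.7 sd ~2.6 D [0.556 0.505 0.595 0.517] rms 0.033 alpha now -110.0
range(0, 5) G 0.154 alpha0 -93.5 sd ~6.0 D [0.636 0.508 0.464 0.516 0.48 ] rms 0.076 alpha now -122.6
```

Emit:
{"fn": "servo_tool", "kwargs": {"series": [0, 0, 0, 0, 0, 0, 0, 0, 0, 0, 0, 0], "gripper": 0.045}}

```text
clock: 30.22
eef_pos: [618.9, 24.8, 86.8]
tcp_rot: [-3.141, -0.0, 0.153]
contact_force: [0.3, 0.4, -0.1]
opening: 0.527
```

Emit:
{"fn": "servo_tool", "kwargs": {"series": [0, 0, 0.015, 0, 0.0024, -0.0147, 0, 0, 0.0024, -0.0147, 0, 0, 0.0024, -0.0147, 0, 0, 0, 0, -0.0015, 0, 0, 0, 0, 0, 0, 0, 0, 0, 0, 0, 0, 0]}}

```text
clock: 30.88
eef_pos: [625.7, -19.4, 99.7]
tcp_rot: [-3.141, 0.001, 0.153]
contact_force: [-0.8, 1.4, -0.6]
opening: 0.523
```

Emit:
{"fn": "servo_tool", "kwargs": {"series": [0, 0, 0, 0, 0, 0, 0, 0, 0, 0, 0, 0, 0, 0, 0, 0], "gripper": 0.0, "newtons": 25}}

```text
clock: 31.22
eef_pos: [625.8, -19.1, 100.2]
tcp_rot: [-3.141, 0.0, 0.154]
contact_force: [-1.1, 0.4, 1.4]
opening: 0.233
```

```bash
python3 log.py grip6
```

```text
grip6 [625.8, -19.1, 100.2] [-1.13, 0.39, 1.37, 0.12, 0.25, 0.04] 0.233
```

Emit:
{"fn": "servo_tool", "kwargs": {"series": [-0.0006, 0.0039, 0.0007, 0, -0.0006, 0.0039, 0.0007, 0]}}

```text
clock: 31.38
eef_pos: [624.8, -13.0, 101.3]
tcp_rot: [3.139, 0.0, 0.154]
contact_force: [1.3, -8.6, -4.1]
opening: 0.224
```

```bash
python3 log.py F
```

```text
F [624.8, -13.0, 101.3] [1.31, -8.6, -4.06, -1.7, -0.25, 0.08] 0.224
```

Emit:
{"fn": "servo_tool", "kwargs": {"series": [-0.0006, 0.004, 0.0001, 0, -0.0006, 0.004, 0.0001, 0]}}

```text
clock: 31.55
eef_pos: [623.6, -5.2, 101.6]
tcp_rot: [3.139, 0.0, 0.155]
contact_force: [-0.4, -10.3, -3.0]
opening: 0.226
```

```bash
python3 log.py F
```

```text
F [623.6, -5.2, 101.6] [-0.4, -10.29, -2.98, -1.94, -0.11, 0.11] 0.226
```

Emit:
{"fn": "servo_tool", "kwargs": {"series": [-0.0006, 0.0039, -0.0006, 0, -0.0006, 0.0039, -0.0006, 0]}}

```text
clock: 31.72
eef_pos: [622.4, 2.4, 100.7]
tcp_rot: [3.138, 0.0, 0.155]
contact_force: [-1.0, -10.9, 1.9]
opening: 0.226
```

```bash
python3 log.py F
```

```text
F [622.4, 2.4, 100.7] [-1.02, -10.93, 1.87, -2.08, 0.13, 0.09] 0.226
```

Emit:
{"fn": "servo_tool", "kwargs": {"series": [-0.0006, 0.0038, -0.0013, 0, -0.0006, 0.0038, -0.0013, 0]}}

```text
clock: 31.88
eef_pos: [621.2, 10.1, 98.5]
tcp_rot: [3.139, 0.0, 0.155]
contact_force: [-2.7, -10.4, 6.2]
opening: 0.226
```

```bash
python3 log.py F
```

```text
F [621.2, 10.1, 98.5] [-2.65, -10.35, 6.17, -1.95, 0.45, 0.02] 0.226
```

Emit:
{"fn": "servo_tool", "kwargs": {"series": [-0.0005, 0.0035, -0.0019, 0, -0.0005, 0.0035, -0.0019, 0]}}

```text
clock: 32.05
eef_pos: [620.0, 17.4, 95.0]
tcp_rot: [3.139, 0.001, 0.154]
contact_force: [-4.1, -9.2, 10.7]
opening: 0.226
```

```bash
python3 log.py F
```

```text
F [620.0, 17.4, 95.0] [-4.11, -9.2, 10.72, -1.75, 0.77, 0.03] 0.226
```

Emit:
{"fn": "servo_tool", "kwargs": {"series": [0.0005, -0.0035, 0.0019, 0, 0.0005, -0.0035, 0.0019, 0]}}

```text
clock: 32.22
eef_pos: [620.7, 13.0, 97.4]
tcp_rot: [-3.14, 0.001, 0.154]
contact_force: [0.8, 6.2, -8.4]
opening: 0.225
```

```bash
python3 log.py B
```

```text
B [620.7, 13.0, 97.4] [0.77, 6.16, -8.38, 1.3, -0.13, 0.09] 0.225
```

Emit:
{"fn": "servo_tool", "kwargs": {"series": [0.0006, -0.0038, 0.0013, 0, 0.0006, -0.0038, 0.0013, 0]}}

```text
clock: 32.38
eef_pos: [621.9, 5.6, 99.9]
tcp_rot: [-3.139, 0.001, 0.153]
contact_force: [-0.5, 8.5, -6.2]
opening: 0.224
```

```bash
python3 log.py B
```

```text
B [621.9, 5.6, 99.9] [-0.48, 8.49, -6.25, 1.52, -0.0, 0.11] 0.224
```

Emit:
{"fn": "servo_tool", "kwargs": {"series": [0.0006, -0.0039, 0.0006, 0, 0.0006, -0.0039, 0.0006, 0]}}

```text
clock: 32.55
eef_pos: [623.0, -2.0, 101.3]
tcp_rot: [-3.139, 0.001, 0.153]
contact_force: [-0.2, 10.5, -3.7]
opening: 0.229
```

```bash
python3 log.py B
```

```text
B [623.0, -2.0, 101.3] [-0.25, 10.49, -3.71, 1.78, 0.18, 0.14] 0.229
```

Emit:
{"fn": "servo_tool", "kwargs": {"series": [0.0006, -0.004, -0.0001, 0, 0.0006, -0.004, -0.0001, 0]}}

```text
clock: 32.72
eef_pos: [624.3, -9.8, 101.4]
tcp_rot: [-3.138, 0.001, 0.153]
contact_force: [-1.5, 11.0, 0.2]
opening: 0.226
```

```bash
python3 log.py B
```

```text
B [624.3, -9.8, 101.4] [-1.52, 11.04, 0.2, 1.97, 0.4, 0.14] 0.226
```

Emit:
{"fn": "servo_tool", "kwargs": {"series": [0.0006, -0.0039, -0.0007, 0, 0.0006, -0.0039, -0.0007, 0]}}

```text
clock: 32.88
eef_pos: [625.6, -17.7, 100.4]
tcp_rot: [-3.139, 0.001, 0.153]
contact_force: [-3.2, 10.2, 4.2]
opening: 0.224
```

```bash
python3 log.py B
```

```text
B [625.6, -17.7, 100.4] [-3.15, 10.23, 4.21, 1.95, 0.62, 0.14] 0.224
```

Emit:
{"fn": "servo_tool", "kwargs": {"series": [0.0006, -0.0037, -0.0014, 0, 0.0006, -0.0037, -0.0014, 0]}}

```text
clock: 33.05
eef_pos: [626.8, -25.3, 98.0]
tcp_rot: [-3.139, 0.001, 0.153]
contact_force: [-4.9, 8.3, 9.1]
opening: 0.225
```

```bash
python3 log.py B
```

```text
B [626.8, -25.3, 98.0] [-4.9, 8.26, 9.1, 1.73, 0.85, 0.16] 0.225
```

Emit:
{"fn": "servo_tool", "kwargs": {"series": [0.0005, -0.0034, -0.002, 0, 0.0005, -0.0034, -0.002, 0]}}

```text
clock: 33.22
eef_pos: [627.9, -32.5, 94.4]
tcp_rot: [-3.14, 0.0, 0.153]
contact_force: [-5.6, 6.4, 12.3]
opening: 0.223
```

```bash
python3 log.py B
```

```text
B [627.9, -32.5, 94.4] [-5.55, 6.35, 12.34, 1.24, 0.95, 0.16] 0.223
```

Emit:
{"fn": "servo_tool", "kwargs": {"series": [-0.0005, 0.0034, 0.002, 0, -0.0005, 0.0034, 0.002, 0]}}

```text
clock: 33.38
eef_pos: [627.2, -27.8, 96.9]
tcp_rot: [3.14, 0.0, 0.154]
contact_force: [2.2, -5.9, -8.9]
opening: 0.228
```

```bash
python3 log.py F
```

```text
F [627.2, -27.8, 96.9] [2.2, -5.92, -8.86, -1.16, -0.44, 0.09] 0.228
```

Emit:
{"fn": "servo_tool", "kwargs": {"series": [-0.0006, 0.0037, 0.0014, 0, -0.0006, 0.0037, 0.0014, 0]}}

```text
clock: 33.55
eef_pos: [626.0, -20.5, 99.6]
tcp_rot: [3.14, 0.0, 0.154]
contact_force: [2.3, -8.2, -10.1]
opening: 0.226
```

```bash
python3 log.py F
```

```text
F [626.0, -20.5, 99.6] [2.31, -8.24, -10.14, -1.32, -0.49, 0.14] 0.226
```

Emit:
{"fn": "servo_tool", "kwargs": {"series": [-0.0006, 0.0039, 0.0007, 0, -0.0006, 0.0039, 0.0007, 0]}}

```text
clock: 33.72
eef_pos: [624.8, -13.0, 101.1]
tcp_rot: [3.139, 0.0, 0.154]
contact_force: [1.8, -8.7, -7.2]
opening: 0.226
```

```bash
python3 log.py F
```

```text
F [624.8, -13.0, 101.1] [1.76, -8.72, -7.17, -1.72, -0.3, 0.09] 0.226
```

Emit:
{"fn": "servo_tool", "kwargs": {"series": [-0.0006, 0.004, 0.0001, 0, -0.0006, 0.004, 0.0001, 0]}}

```text
clock: 33.88
eef_pos: [623.6, -5.3, 101.5]
tcp_rot: [3.139, 0.0, 0.154]
contact_force: [1.0, -10.5, -4.1]
opening: 0.221
```

```bash
python3 log.py F
```

```text
F [623.6, -5.3, 101.5] [0.98, -10.52, -4.07, -1.95, -0.14, 0.05] 0.221
```

Emit:
{"fn": "servo_tool", "kwargs": {"series": [-0.0006, 0.0039, -0.0006, 0, -0.0006, 0.0039, -0.0006, 0]}}

```text
clock: 34.05
eef_pos: [622.4, 2.4, 100.7]
tcp_rot: [3.138, 0.0, 0.155]
contact_force: [-0.4, -11.9, 0.9]
opening: 0.23
```

```bash
python3 log.py F
```

```text
F [622.4, 2.4, 100.7] [-0.39, -11.88, 0.89, -2.06, 0.12, 0.09] 0.23
```

Emit:
{"fn": "servo_tool", "kwargs": {"series": [-0.0006, 0.0038, -0.0013, 0, -0.0006, 0.0038, -0.0013, 0]}}

```text
clock: 34.22
eef_pos: [621.2, 10.0, 98.5]
tcp_rot: [3.139, 0.0, 0.154]
contact_force: [-3.5, -10.9, 6.6]
opening: 0.227
```

```bash
python3 log.py F; python3 ana.py|tail -18;python3 fit2.py; sed -n 1,3p fit2.py >/dev/null
python3 - <<'E'
from fit2 import *
G=load()
for rr in (None,42,46,50): run(G,[5],rr,0)
E
```

```text
F [621.2, 10.0, 98.5] [-3.46, -10.91, 6.6, -1.9, 0.48, 0.06] 0.227
F -7.9 T 0.427 Fr -2.8 Mx -1.72
F 1.7 T 0.466 Fr -3.3 Mx -1.93
F 11.2 T 0.503 Fr -0.2 Mx -2.04
F 21.0 T 0.53 Fr 2.2 Mx -1.86
F 30.9 T 0.594 Fr 4.9 Mx -1.61
B 24.8 T -0.416 Fr -5.1 Mx 1.27
B 15.2 T -0.456 Fr -3.8 Mx 1.5
B 5.7 T -0.499 Fr -2.7 Mx 1.79
B -3.9 T -0.518 Fr -0.6 Mx 2.01
B -13.6 T -0.525 Fr 1.6 Mx 2.02
B -23.4 T -0.549 Fr 4.8 Mx 1.84
B -33.2 T -0.592 Fr 6.4 Mx 1.37
F -26.8 T 0.443 Fr -5.1 Mx -1.21
F -17.3 T 0.518 Fr -7.2 Mx -1.38
F -7.9 T 0.456 Fr -5.9 Mx -1.74
F 1.7 T 0.485 Fr -4.4 Mx -1.95
F 11.1 T 0.541 Fr -1.4 Mx -2.02
F 20.9 T 0.555 Fr 2.5 Mx -1.81
grip 1 c [ 0.  52.3 49.6] off 0.0 alpha now -38.7
grip 2 c [ 2.9 50.7 46.9] off -72.3 alpha now -40.9
grip 3 c [ 1.1 55.8 47.2] off 0.6 alpha now -40.0
grip 4 c [ 2.4 54.  45.5] off -76.1 alpha now -116.3
grip 5 c [ 0.5 54.6 45.9] off -161.2 alpha now -117.6
grip 6 c [ 0.8 51.5 50.1] off -103.5 alpha now -83.4
range(0, 6) G 0.161 alpha0 -95.4 sd ~4.3 D [0.68  0.526 0.483 0.538 0.485 0.538] rms 0.068 alpha now -83.4
range(1, 6) G 0.143 alpha0 -111.9 sd ~3.0 D [0.48  0.446 0.517 0.452 0.451] rms 0.036 alpha now -90.6
range(1, 6) G 0.158 alpha0 -103.4 sd ~2.4 D [0.518 0.476 0.555 0.484 0.491] rms 0.033 alpha now -82.5
range(1, 6) G 0.173 alpha0 -95.8 sd ~2.1 D [0.556 0.505 0.592 0.517 0.531] rms 0.031 alpha now -75.8
range(0, 6) G 0.153 alpha0 -97.9 sd ~4.8 D [0.638 0.508 0.466 0.527 0.479 0.486] rms 0.070 alpha now -84.4
[5] G 0.148 alpha0 -102.0 sd ~7.9 D [0.536] rms 0.024 alpha now -83.4
[5] G 0.115 alpha0 -111.9 sd ~9.0 D [0.455] rms 0.025 alpha now -90.6
[5] G 0.132 alpha0 -102.4 sd ~8.3 D [0.495] rms 0.024 alpha now -82.5
[5] G 0.148 alpha0 -94.4 sd ~7.9 D [0.535] rms 0.024 alpha now -75.8
```

Emit:
{"fn": "servo_tool", "kwargs": {"series": [-0.0005, 0.0035, -0.0019, 0, -0.0005, 0.0035, -0.0019, 0]}}

```text
clock: 34.38
eef_pos: [620.0, 17.4, 95.1]
tcp_rot: [3.139, 0.001, 0.154]
contact_force: [-5.0, -8.4, 10.7]
opening: 0.225
```

```bash
python3 log.py F
```

```text
F [620.0, 17.4, 95.1] [-4.96, -8.42, 10.7, -1.9, 0.75, 0.06] 0.225
```

Emit:
{"fn": "servo_tool", "kwargs": {"series": [0.0005, -0.0035, 0.0019, 0, 0.0005, -0.0035, 0.0019, 0]}}

```text
clock: 34.55
eef_pos: [620.7, 12.9, 97.4]
tcp_rot: [-3.14, 0.001, 0.153]
contact_force: [1.2, 6.2, -8.0]
opening: 0.227
```

```bash
python3 log.py B
```

```text
B [620.7, 12.9, 97.4] [1.21, 6.17, -7.96, 1.21, -0.06, 0.09] 0.227
```

Emit:
{"fn": "servo_tool", "kwargs": {"series": [0.0006, -0.0038, 0.0013, 0, 0.0006, -0.0038, 0.0013, 0]}}

```text
clock: 34.72
eef_pos: [621.8, 5.5, 100.0]
tcp_rot: [-3.139, 0.001, 0.153]
contact_force: [-0.6, 7.9, -7.4]
opening: 0.225
```

```bash
python3 log.py B
```

```text
B [621.8, 5.5, 100.0] [-0.58, 7.92, -7.41, 1.51, 0.06, 0.09] 0.225
```

Emit:
{"fn": "servo_tool", "kwargs": {"series": [0.0006, -0.0039, 0.0006, 0, 0.0006, -0.0039, 0.0006, 0]}}

```text
clock: 34.88
eef_pos: [623.1, -2.0, 101.3]
tcp_rot: [-3.139, 0.001, 0.153]
contact_force: [-1.2, 9.8, -4.1]
opening: 0.224
```

```bash
python3 log.py B
```

```text
B [623.1, -2.0, 101.3] [-1.21, 9.77, -4.09, 1.78, 0.17, 0.13] 0.224
```

Emit:
{"fn": "servo_tool", "kwargs": {"series": [0.0006, -0.004, -0.0001, 0, 0.0006, -0.004, -0.0001, 0]}}

```text
clock: 35.05
eef_pos: [624.3, -9.9, 101.5]
tcp_rot: [-3.138, 0.001, 0.153]
contact_force: [-3.0, 10.4, -0.4]
opening: 0.226
```

```bash
python3 log.py B
```

```text
B [624.3, -9.9, 101.5] [-2.99, 10.37, -0.37, 1.85, 0.41, 0.09] 0.226
```

Emit:
{"fn": "servo_tool", "kwargs": {"series": [0.0006, -0.0039, -0.0007, 0, 0.0006, -0.0039, -0.0007, 0]}}

```text
clock: 35.22
eef_pos: [625.6, -17.7, 100.4]
tcp_rot: [-3.138, 0.001, 0.153]
contact_force: [-2.5, 9.2, 3.4]
opening: 0.226
```

```bash
python3 log.py B
```

```text
B [625.6, -17.7, 100.4] [-2.46, 9.19, 3.44, 1.9, 0.62, 0.16] 0.226
```

Emit:
{"fn": "servo_tool", "kwargs": {"series": [0.0006, -0.0037, -0.0014, 0, 0.0006, -0.0037, -0.0014, 0]}}

```text
clock: 35.38
eef_pos: [626.8, -25.3, 98.1]
tcp_rot: [-3.139, 0.001, 0.153]
contact_force: [-4.9, 8.4, 8.3]
opening: 0.23
```

```bash
python3 log.py B
```

```text
B [626.8, -25.3, 98.1] [-4.95, 8.44, 8.33, 1.59, 0.9, 0.12] 0.23
```

Emit:
{"fn": "servo_tool", "kwargs": {"series": [0.0005, -0.0034, -0.002, 0, 0.0005, -0.0034, -0.002, 0]}}

```text
clock: 35.55
eef_pos: [628.0, -32.5, 94.5]
tcp_rot: [-3.14, 0.0, 0.153]
contact_force: [-5.5, 5.6, 12.6]
opening: 0.223
```

```bash
python3 log.py B
```

```text
B [628.0, -32.5, 94.5] [-5.48, 5.59, 12.57, 1.37, 1.06, 0.12] 0.223
```

Emit:
{"fn": "servo_tool", "kwargs": {"series": [-0.0005, 0.0034, 0.002, 0, -0.0005, 0.0034, 0.002, 0]}}

```text
clock: 35.72
eef_pos: [627.2, -27.9, 97.0]
tcp_rot: [3.14, 0.0, 0.154]
contact_force: [2.1, -4.8, -9.6]
opening: 0.225
```

```bash
python3 log.py F
```

```text
F [627.2, -27.9, 97.0] [2.06, -4.76, -9.61, -1.16, -0.38, 0.04] 0.225
```

Emit:
{"fn": "servo_tool", "kwargs": {"series": [-0.0006, 0.0037, 0.0014, 0, -0.0006, 0.0037, 0.0014, 0]}}

```text
clock: 35.88
eef_pos: [626.0, -20.6, 99.6]
tcp_rot: [3.14, 0.0, 0.154]
contact_force: [1.3, -6.6, -8.6]
opening: 0.224
```

```bash
python3 log.py F
```

```text
F [626.0, -20.6, 99.6] [1.28, -6.6, -8.55, -1.34, -0.39, 0.08] 0.224
```

Emit:
{"fn": "servo_tool", "kwargs": {"series": [-0.0006, 0.0039, 0.0007, 0, -0.0006, 0.0039, 0.0007, 0]}}

```text
clock: 36.05
eef_pos: [624.8, -13.1, 101.2]
tcp_rot: [3.139, 0.0, 0.154]
contact_force: [1.4, -9.8, -6.4]
opening: 0.222
```

```bash
python3 log.py F;python3 ana.py|tail -11; python3 fit2.py
python3 - <<'E'
from fit2 import *
G=load()
for rr in (None,42,46,50): run(G,[5],rr,0)
for rr in (None,46): run(G,[1,3,4,5],rr,0); run(G,[1,2,4],rr,0)
E
```

```text
F [624.8, -13.1, 101.2] [1.37, -9.81, -6.43, -1.7, -0.21, 0.08] 0.222
F 30.9 T 0.559 Fr 5.3 Mx -1.77
B 24.7 T -0.406 Fr -4.8 Mx 1.19
B 15.2 T -0.447 Fr -5.1 Mx 1.51
B 5.8 T -0.476 Fr -3.1 Mx 1.79
B -3.9 T -0.498 Fr -1.1 Mx 1.89
B -13.5 T -0.467 Fr 1.1 Mx 1.97
B -23.3 T -0.544 Fr 4.0 Mx 1.71
B -33.1 T -0.569 Fr 7.1 Mx 1.52
F -26.7 T 0.411 Fr -6.3 Mx -1.21
F -17.2 T 0.417 Fr -6.2 Mx -1.38
F -7.8 T 0.499 Fr -5.0 Mx -1.71
grip 1 c [ 0.  52.3 49.6] off 0.0 alpha now -38.7
grip 2 c [ 2.9 50.7 46.9] off -72.3 alpha now -40.9
grip 3 c [ 1.1 55.8 47.2] off 0.6 alpha now -40.0
grip 4 c [ 2.4 54.  45.5] off -76.1 alpha now -116.3
grip 5 c [ 0.5 54.6 45.9] off -161.2 alpha now -117.6
grip 6 c [ 0.8 51.3 50.3] off -103.6 alpha now -110.6
range(0, 6) G 0.162 alpha0 -97.8 sd ~3.9 D [0.681 0.526 0.484 0.544 0.484 0.528] rms 0.066 alpha now -110.6
range(1, 6) G 0.143 alpha0 -113.3 sd ~2.7 D [0.48  0.447 0.52  0.451 0.446] rms 0.035 alpha now -123.2
range(1, 6) G 0.157 alpha0 -104.4 sd ~2.2 D [0.518 0.476 0.558 0.484 0.485] rms 0.032 alpha now -112.2
range(1, 6) G 0.172 alpha0 -96.5 sd ~1.9 D [0.557 0.505 0.594 0.517 0.524] rms 0.031 alpha now -103.0
range(0, 6) G 0.153 alpha0 -100.4 sd ~4.3 D [0.638 0.508 0.466 0.533 0.478 0.475] rms 0.068 alpha now -114.7
[5] G 0.154 alpha0 -104.0 sd ~5.9 D [0.529] rms 0.026 alpha now -110.6
[5] G 0.120 alpha0 -114.8 sd ~6.2 D [0.449] rms 0.025 alpha now -123.2
[5] G 0.137 alpha0 -104.8 sd ~5.9 D [0.488] rms 0.025 alpha now -112.2
[5] G 0.153 alpha0 -96.3 sd ~5.9 D [0.526] rms 0.026 alpha now -103.0
[1, 3, 4, 5] G 0.159 alpha0 -103.3 sd ~2.6 D [0.527 0.558 0.482 0.528] rms 0.031 alpha now -110.6
[1, 2, 4] G 0.156 alpha0 -101.3 sd ~3.0 D [0.527 0.485 0.483] rms 0.034 alpha now -110.6
[1, 3, 4, 5] G 0.158 alpha0 -105.0 sd ~2.6 D [0.519 0.559 0.484 0.485] rms 0.030 alpha now -112.2
[1, 2, 4] G 0.155 alpha0 -104.2 sd ~3.0 D [0.519 0.476 0.484] rms 0.034 alpha now -112.2
```

Emit:
{"fn": "servo_tool", "kwargs": {"series": [-0.0005, 0.0033, 0.0003, 0, -0.0005, 0.0033, 0, 0]}}

```text
clock: 36.22
eef_pos: [623.8, -6.6, 101.6]
tcp_rot: [3.139, 0.0, 0.154]
contact_force: [-0.4, -10.1, -2.6]
opening: 0.229
```

Emit:
{"fn": "servo_tool", "kwargs": {"series": [0, 0, 0, 0, 0, 0, 0, 0, 0, 0, 0, 0, 0, 0, 0, 0, 0, 0, 0, 0, 0, 0, 0, 0, 0, 0, 0, 0, 0, 0, 0, 0], "newtons": 35}}

```text
clock: 36.88
eef_pos: [623.8, -6.2, 101.7]
tcp_rot: [3.14, 0.0, 0.154]
contact_force: [-0.9, -6.0, -2.6]
opening: 0.222
```

```bash
python3 log.py end; python3 - <<'E'
from h import *
s=sense();print(s['qvel'].round(4))
t=grab_frame('top');sc=grab_frame('scene')
cv2.imwrite('pics/end.png',np.hstack([cv2.resize(t[60:340,90:460],(430,325)),cv2.resize(sc[120:340,130:430],(370,325))][:2]))
E
```

```text
end [623.8, -6.2, 101.7] [-0.94, -6.02, -2.62, -1.28, 0.03, 0.06] 0.222
[ 0.002  -0.0007 -0.0001 -0.0018 -0.0005  0.0001]
```

The picture limit is reached, so I check the bystanders numerically before handing in.

```bash
python3 - <<'E'
from h import *
a=cv2.imread('pics/top0.png');b=grab_frame('top')
def cen(i,lo,hi,x0,x1,y0,y1):
    m=cv2.inRange(cv2.cvtColor(i,cv2.COLOR_BGR2HSV),lo,hi)[y0:y1,x0:x1];M=cv2.moments(m,True);return round(M['m10']/M['m00']+x0,1),round(M['m01']/M['m00']+y0,1),M['m00']
for n,q in dict(bowl=((50,100,30),(85,255,255),95,170,130,205),cast=((15,120,80),(35,255,255),360,420,225,280)).items(): print(n,cen(a,*q),cen(b,*q))
print('bur diff',np.abs(a[135:195,410:455].astype(int)-b[135:195,410:455]).mean())
print('knife',cen(b,(3,110,50),(18,255,255),150,230,220,300))
s=sense();print(s['clock'],s['eef_pos'],s['contact_force'],s['opening'])
sign_off()
E
```

```text
bowl (129.5, 167.3, 1818.0) (129.5, 167.3, 1813.0)
cast (394.0, 249.5, 460.0) (394.0, 249.5, 463.0)
bur diff 5.727530864197531
knife (196.4, 265.4, 258.0)
37.0333 [623.72720336  -6.1378355  101.65445575] [-0.27277315 -6.19883206 -1.38779884] 0.22281063225662487
the job is handed in; nothing more can be done
```

I levered the hood open with the blade of the larger plaster knife and swung it right back onto its stop. I then laid the knife flat on the bench. I turned the wheel by hand through about 160°, back and forth over six grips, to feel its heavy side. The job was handed in at 37 s with the wheel still held in the gripper, standing still.

**Heavy side:** The fits to the turning forces put it straight down at the final angle. The fits I relied on agreed to about 3°, and my own reading of the curves to about 6°. The pull they gave, 0.14–0.17 N·m, is at or just under the stated 0.16–0.20 N·m.

**Weaker data:** The first stroke, at 40 N grip, was noisy and moved the zero angle by roughly 5–20° when included, so I relied on the cleaner 25 N strokes. Wrist torque was too noisy to use.

**Last checks:**
- The bowl and the cast are at the same pixels as at the start.
- The bur block's patch of the image shows a small mean difference (5.7 of 255), perhaps noise or a shadow; I did not check it further.
- The knife is where I laid it, and joint speeds are about zero.
- I could not view a final picture because the viewer's limit was used up. The hood was last seen right back before and during the wheel work.

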